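# Find the lid press with the loose lever and lock it out

## Task

One of the three lid presses has a lever that is worn loose, which shows only in its play. Rock the levers gently by their knobs (never with more than about 10 N), each first away from the robot to where its play ends and then back towards the robot to where it ends that way, until you have felt which one is loose; then hang the steel lock-out cap over that press's lever, resting on its knob. Force no lever, and leave the tin and the lids where they are.

Things in the scene. Friction and masses are not known exactly. Their poses are not given: they have to be found in the camera images.
- press_a: hand-lever lid press, one of three alike, fixed on the table: base plate 136x70x10 mm; round grey housing 54 mm across, flat top 40 mm up; on it a steel neck 28 mm across, up to 48 mm, from which the lever stands; tin nest and white pad 64 mm off at -x, the robot's side. Origin under the lever at table height. x: rocking direction, + away from the robot (within 0.35 rad); z up
- press_a_knob (a point): centre of the 18 mm black ball knob on press_a's lever (round, 10 mm). At rest 107 mm up, 13 mm to +x of the press's origin (lever leans 0.16 rad); hinge on the origin's axis, 28 mm up. A faint spring (under 0.5 N) holds it there. Play at the knob either way: sound about 2.5 mm, worn 9 to 10; past it the locked shaft gives by 4 N/mm. Over 20 N on it, pushing or squeezing, forces it
- press_b: hand-lever lid press, one of three alike, fixed on the table: base plate 136x70x10 mm; round grey housing 54 mm across, flat top 40 mm up; on it a steel neck 28 mm across, up to 48 mm, from which the lever stands; tin nest and white pad 64 mm off at -x, the robot's side. Origin under the lever at table height. x: rocking direction, + away from the robot (within 0.35 rad); z up
- press_b_knob (a point): centre of the 18 mm black ball knob on press_b's lever (round, 10 mm). At rest 107 mm up, 13 mm to +x of the press's origin (lever leans 0.16 rad); hinge on the origin's axis, 28 mm up. A faint spring (under 0.5 N) holds it there. Play at the knob either way: sound about 2.5 mm, worn 9 to 10; past it the locked shaft gives by 4 N/mm. Over 20 N on it, pushing or squeezing, forces it
- press_c: hand-lever lid press, one of three alike, fixed on the table: base plate 136x70x10 mm; round grey housing 54 mm across, flat top 40 mm up; on it a steel neck 28 mm across, up to 48 mm, from which the lever stands; tin nest and white pad 64 mm off at -x, the robot's side. Origin under the lever at table height. x: rocking direction, + away from the robot (within 0.35 rad); z up
- press_c_knob (a point): centre of the 18 mm black ball knob on press_c's lever (round, 10 mm). At rest 107 mm up, 13 mm to +x of the press's origin (lever leans 0.16 rad); hinge on the origin's axis, 28 mm up. A faint spring (under 0.5 N) holds it there. Play at the knob either way: sound about 2.5 mm, worn 9 to 10; past it the locked shaft gives by 4 N/mm. Over 20 N on it, pushing or squeezing, forces it
- cap_mid (a point): centre (half-way up) of the lock-out cap: plain loose steel tube standing upright, 40 mm outside, 45 mm tall, closed by a 6 mm top, open below (30 mm bore), 0.25 to 0.38 kg. In use it hangs over a lever, its top resting on the ball knob, its centre then about 99 mm above the table; under it the worn lever sinks over away from the robot. z: up along the tube
- tin_mid (a point): centre of a closed gold-coloured tin, 68 mm across, 23 mm tall, standing on the table: a bystander
- lid_a: gold-coloured tin lid, 69 mm across, 7 mm tall, lying on the table: a bystander; origin at the centre of its underside
- lid_b: gold-coloured tin lid, 69 mm across, 7 mm tall, lying on the table: a bystander; origin at the centre of its underside
There are look-alikes about, which are no part of the job. Of the things that look like the part that bears cap_mid, take the one that is farthest to the robot's left at the start.

How it is judged:
On the way, in this order (a step that is already met when the one before it is completed fails the run):
1. the knob of the loose lever has been rocked away from the robot, more than 8 mm from its rest place, further than a sound lever goes unforced ((x of press_a_knob in the frame of press_a above 0.021 m or x of press_b_knob in the frame of press_b above 0.021 m or x of press_c_knob in the frame of press_c above 0.021 m)), for 0.04 s.
2. and then back towards the robot, more than 8 mm beyond its rest place ((x of press_a_knob in the frame of press_a below 0.005 m or x of press_b_knob in the frame of press_b below 0.005 m or x of press_c_knob in the frame of press_c below 0.005 m)), for 0.04 s.
At the end, for the whole second after the job is handed in: The cap hangs at rest over the lever of the press that is loose, which shows in that lever sinking over away from the robot under it by more than 6 mm at the knob: its centre within 15 mm of the knob sideways and 86 to 104 mm above the table, top up, tilted less than 0.5 rad (((horizontal distance between cap_mid and press_a_knob below 0.015 m and x of press_a_knob in the frame of press_a above 0.019 m) or (horizontal distance between cap_mid and press_b_knob below 0.015 m and x of press_b_knob in the frame of press_b above 0.019 m) or (horizontal distance between cap_mid and press_c_knob below 0.015 m and x of press_c_knob in the frame of press_c above 0.019 m)) and height (world z) of cap_mid between 0.086 and 0.104 m and angle between cap_mid's own z axis and vertical below 0.5 rad and linear speed of cap below 0.02 m/s); the robot touches nothing.
It fails at once if a lever is forced: the fingers press on a lid press with more than 20 N (contact force between the fingers and press_a above 20 N or contact force between the fingers and press_b above 20 N or contact force between the fingers and press_c above 20 N).
It fails at once if a bystanding tin or lid is shifted by more than 25 mm (distance of any of tin_mid, lid_a, lid_b from where it was at the start of the episode above 0.025 m).
It also fails if it takes over 72 s, if anything falls off the work surface, if the arm or the gripper's body presses on something with over 40 N, if the wrist force passes 120 N, or if a joint passes its speed limit or range.

## Robot

A 7-joint arm with a two-finger parallel gripper is mounted at the origin on a cart in front of the work surface, level with it; the furniture and walls round the work are solid. World frame = base frame: x ahead of the robot, y to its left, z up, the work surface at z = 0. Lengths are in m, angles in rad, forces in N, time in s.
With the tool pointing down it reaches from about 0.35 to 0.9 m from the base axis. Payload 8.1 kg.
Tool frame: the origin (TCP) lies midway between the tips of the shut fingers; the grasp point (between the pads) lies 19 mm behind it (arm.pinch_z is the distance from the TCP to the grasp point, in m); z points along the fingers, y is the direction in which the jaws open and shut (so a half turn about z gives the same grasp; the last joint's range is limited). The gripper opens to 92 mm and grips with 3 to 60 N. Pads are 19 mm wide; open, the fingers measure 130 mm over their backs; the gripper's body (75 mm by 190 mm) begins 47 mm behind the grasp point.
Start: joints at [1.218, 0.434, 0.025, 1.573, -0.012, 1.134, -0.075], TCP at [0.154, -0.606, 0.188] pointing down, gripper open.
Joint ranges: [-2.62, 2.62], [-0.44, 2.09], [-1.27, 1.32], [0.08, 2.57], [-1.32, 4.46], [0.12, 2], [-2.74, 2.74]. Speed limits (rad/s): [2.22, 2.22, 3.01, 3.01, 3.14, 3.14, 3.14].

## Interface

Orientations are given as a rotation vector (axis times angle).
In Python, from cell import arm, eyes gives the robot as it stands.
- The arm moves only by the tool apply_moves, never from a script. Its argument "targets" is one flat list of numbers, 5 for each row, row after row: the closure, from 0 (fully open) to 1 (shut), then the shift along the tool's x, y, z each as a share of 40 cm, from -1 to 1, then the turn about the tool's z as a share of pi/2 rad, from -1 to 1. A call has 1 to 20 rows; each row shifts and turns the commanded pose from where the row before left it, along the tool's axes as they then stand; what a row does not reach is not made up. A row lasts 1/8 s, in which the tool goes at most 62.5 mm and 10.7 degrees, less where a joint would pass 70% of its speed; a pose out of reach is approached as far as the arm can. A call with a number of a shift or a turn outside -1 to 1 is refused whole. A call with a gripper value outside its range is refused whole. The fingers move at their own pace and stop on an object; "grip_force" is the grip in N (left out, the last holds). Time passes only in rows, so rows that do not move let the fingers close. It gives the time, the measured TCP pose, the force and the opening at its end, in the units of the state.
- arm.observe(): the state, without advancing time (a new reading comes with each control period).
- eyes.get_image(name): name is "side" or "top" or "wrist"; returns the picture (480x640x3 uint8, red, green, blue); there is no depth.
- eyes.camera_params(name): a dict with "camera_matrix" (3x3 intrinsics, pixels), "distortion" ([k1, k2, p1, p2, k3] as OpenCV has them; the pictures are not rectified), "xyz" and "attitude" of the camera in the world; the wrist camera has in their place "hand_eye" (4x4, takes a point from camera to tool coordinates, whose origin is the TCP and whose axes are the flange's). Camera axes: x right, y down, z forward; pixel columns grow to the right and rows downward; lengths in m; the calibration is good to about 2 mm. A picture is of the moment at which its call begins: read the wrist's pose just before it. camera_params takes no time and is no camera call.
- arm.sign_off(): hands the job in, once; it reports no verdict.
The state is a dict: "clock": time; "joints": joint angles; "dq": joint speeds; "joint_efforts": joint torques, N m; "position": TCP position; "ee_rot": TCP orientation; "force": force on the tool from outside, world axes, zero at the start; "ft_torque": the same for the moment, N m; "width": opening from 0.0 (shut) to 1.0 (fully open).
Only numpy, scipy, OpenCV 4.12 (cv2) and the standard library are available. Lean on these libraries where they do the work, as an engineer would, in place of code of your own. Each camera call takes 0.05 s, during which the arm holds its last target.

## Working session

There is one attempt and no reset: what is moved stays moved. The work goes in short steps, Python scripts to look and compute and a tool call to move; the robot and the scene stay as the last step left them, time stands still between calls to the robot, and variables do not carry over. Pictures are saved under pics/ and viewed, and the job is handed in when it is done.

Besides the shell and the picture viewer there is one more tool, called after ">>>" as name(argument=value, ...) on one line, values as JSON. apply_moves: Moves the arm, as the interface text tells. Its arguments: {"type":"object","properties":{"targets":{"type":"array"},"grip_force":{"type":"number"}},"required":["targets"]}

```bash
ls; mkdir -p pics; python3 - <<'E'
from cell import arm, eyes
import cv2
print(arm.observe(), arm.pinch_z)
for n in ["side","top","wrist"]:
    im=eyes.get_image(n); cv2.imwrite(f"pics/{n}0.png",im[:,:,::-1])
    print(n,eyes.camera_params(n))
E
```

```text
pics
{'clock': 0.0, 'joints': array([ 1.21842326,  0.43523762,  0.02497527,  1.57411967, -0.01161743,
        1.13398608, -0.07509145]), 'dq': array([ 5.87629165e-05,  1.07517385e-03, -8.64434986e-05, -4.50551887e-04,
       -1.47301465e-04,  8.34786012e-04, -7.61840585e-04]), 'joint_efforts': array([ 3.78588738e-04, -6.67858744e+01,  9.85630341e-01, -3.14460862e+01,
       -6.04791543e-02,  4.29015909e-02,  1.57230288e-04]), 'position': array([ 0.15428886, -0.6050548 ,  0.18762722]), 'ee_rot': array([-3.11558001e+00, -3.91017233e-01,  5.17017728e-04]), 'force': array([-0.09951561, -0.89890582, -0.19286095]), 'ft_torque': array([ 0.01893102, -0.02770147,  0.02442834]), 'width': 0.9979868100601192} 0.0188
side {'camera_matrix': array([[555.66635872,   0.        , 314.02208601],
       [  0.        , 555.66635872, 244.7042639 ],
       [  0.        ,   0.        ,   1.        ]]), 'distortion': array([-0.07571497,  0.        ,  0.        ,  0.        ,  0.        ]), 'xyz': array([-0.13506223, -1.34197679,  0.94180722]), 'attitude': array([-2.08049913,  0.46913611, -0.28318396])}
top {
[... 290 characters left out ...]
10041921,  1.42119421]), 'attitude': array([-2.10086524,  2.12703094, -0.20949396])}
wrist {'camera_matrix': array([[416.89964727,   0.        , 318.41694622],
       [  0.        , 416.89964727, 237.08818951],
       [  0.        ,   0.        ,   1.        ]]), 'distortion': array([0.03232512, 0.        , 0.        , 0.        , 0.        ]), 'hand_eye': array([[-8.40440740e-04, -9.66261945e-01, -2.57559989e-01,
         6.95731083e-02],
       [ 9.99999255e-01, -5.84015605e-04, -1.07209222e-03,
         4.82985572e-04],
       [ 8.85502858e-04, -2.57560698e-01,  9.66261716e-01,
        -1.96417309e-01],
       [ 0.00000000e+00,  0.00000000e+00,  0.00000000e+00,
         1.00000000e+00]])}
```

View pics/top0.png

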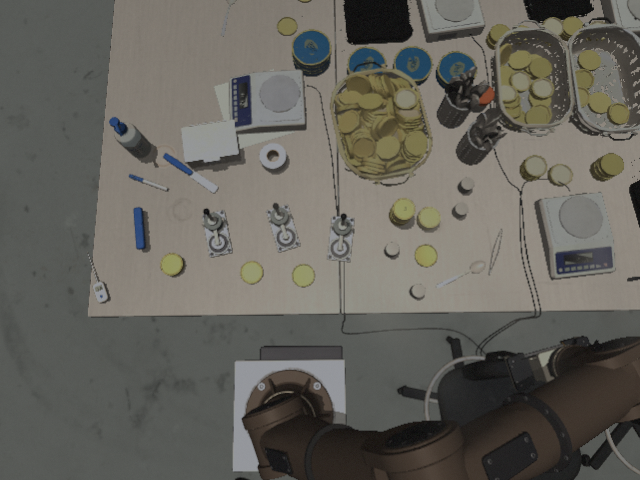

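View pics/side0.png

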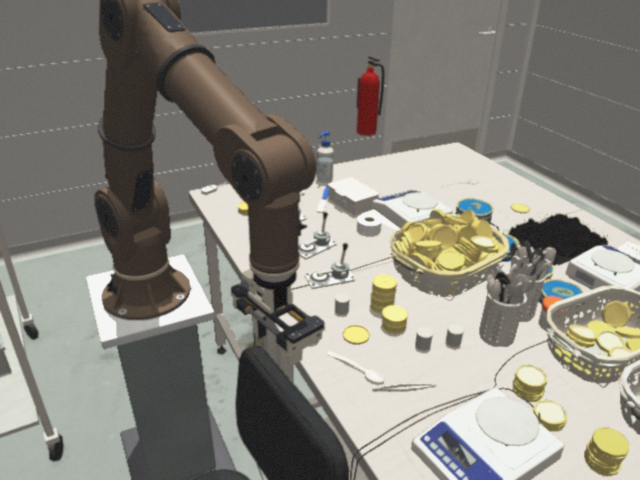

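View pics/wrist0.png

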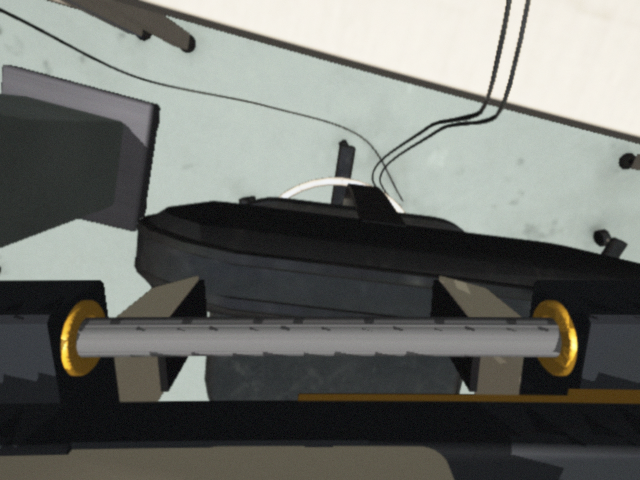

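The top view shows presses at about (217,235), (285,228) and (341,238). There are four grey cap-like cylinders, at (392,249), (461,210), (466,185) and (418,291). The robot's left is image-left, so (392,249) is the candidate. I'll check it in a close crop.

```bash
cat > h.py <<'E'
import numpy as np, cv2
from scipy.spatial.transform import Rotation as R
from cell import arm, eyes
def cam(n,obs=None):
    p=eyes.camera_params(n)
    if n!="wrist":
        return p["camera_matrix"],p["distortion"],R.from_rotvec(p["attitude"]).as_matrix(),p["xyz"]
    H=p["hand_eye"]; o=obs or arm.observe(); Rt=R.from_rotvec(o["ee_rot"]).as_matrix()
    return p["camera_matrix"],p["distortion"],Rt@H[:3,:3],Rt@H[:3,3]+o["position"]
def px2w(c,uv,z):
    K,D,Rm,t=c
    q=cv2.undistortPoints(np.array([[uv]],float),K,D)[0,0]
    d=Rm@np.array([q[0],q[1],1]); return t+d*(z-t[2])/d[2]
def w2px(c,P):
    K,D,Rm,t=c
    return cv2.projectPoints(((np.atleast_2d(P)-t)@Rm),np.zeros(3),np.zeros(3),K,D)[0][:,0]
E
python3 - <<'E'
from h import *
im=cv2.imread("pics/top0.png")
cv2.imwrite("pics/top0a.png",cv2.resize(im[190:310,150:310],None,fx=5,fy=5,interpolation=cv2.INTER_CUBIC))
cv2.imwrite("pics/top0b.png",cv2.resize(im[170:305,310:490],None,fx=4.4,fy=4.4,interpolation=cv2.INTER_CUBIC))
c=cam("top")
for uv in [(392,249),(461,210),(466,185),(418,291)]: print(uv,px2w(c,uv,0.03))
im=cv2.imread("pics/side0.png")
cv2.imwrite("pics/side0a.png",cv2.resize(im[200:370,280:480],None,fx=3.5,fy=3.5,interpolation=cv2.INTER_CUBIC))
E
```

```text
(392, 249) [ 0.46541616 -0.30630029  0.03      ]
(461, 210) [ 0.58172479 -0.51877772  0.03      ]
(466, 185) [ 0.65989049 -0.53951926  0.03      ]
(418, 291) [ 0.34063271 -0.3767331   0.03      ]
```

View pics/top0a.png

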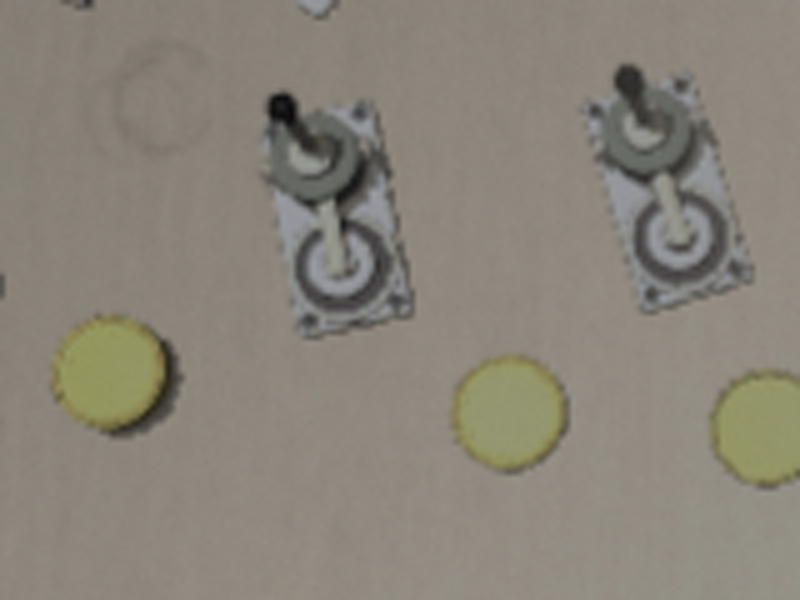

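View pics/top0b.png

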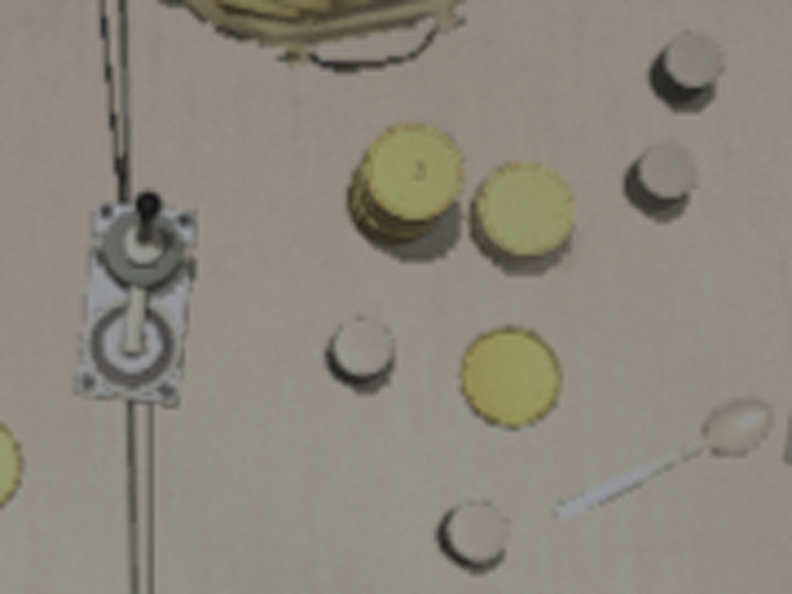

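View pics/side0a.png

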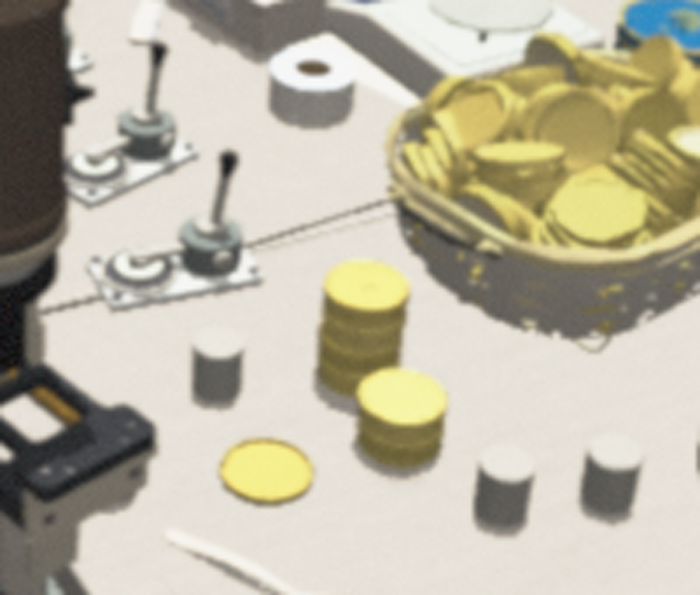

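The leftmost cap-like cylinder is at (392,249), world about (0.465,-0.306). The four are identical, and the other three are further right. Next, rough press poses.

```bash
python3 - <<'E'
from h import *
c=cam("top")
A=lambda p:(150+p[0]/5,190+p[1]/5)
B=lambda p:(310+p[0]/4.4,170+p[1]/4.4)
print("cap",px2w(c,B((365,350)),0.045))
for nm,f,cs,hs,kn in [("L",A,[(262,125),(365,100),(410,310),(303,335)],(315,157),(282,106)),("M",A,[(590,102),(685,78),(750,278),(645,308)],(648,130),(628,78)),("R",B,[(95,205),(195,215),(180,405),(78,392)],(143,248),(149,207))]:
    w=np.array([px2w(c,f(p),0.01)[:2] for p in cs])
    d=(w[0]-w[3]+w[1]-w[2]); yaw=np.arctan2(d[1],d[0])
    print(nm,"ctr",w.mean(0),"len",np.linalg.norm(d)/2,"yaw",yaw,"hous",px2w(c,f(hs),0.04)[:2],"knob",px2w(c,f(kn),0.107)[:2])
for p in [(110,373),(510,412),(768,427)]: print(px2w(c,A(p),0.01))
E
```

```text
cap [ 0.4612158  -0.30680633  0.045     ]
L ctr [0.52372582 0.218465  ] len 0.13373396821320904 yaw 0.22796148513994832 hous [0.55386441 0.22468725] knob [0.56819481 0.22874574]
M ctr [0.53719961 0.01704955] len 0.13175710695710072 yaw 0.2839703313811712 hous [0.56781398 0.02621401] knob [0.5820616  0.03165652]
R ctr [ 0.50149851 -0.15719943] len 0.13218140349936833 yaw -0.10338834198143394 hous [ 0.53371775 -0.16078451] knob [ 0.5459591  -0.16228726]
[0.4298582  0.35013522 0.01      ]
[0.40347478 0.11023344 0.01      ]
[ 0.39261307 -0.04340109  0.01      ]
```

>>> apply_moves(targets=[0,0,0,-0.015,-0.11,0,0,0,-0.015,-0.11,0,0,0,-0.015,-0.11,0,0,0,-0.015,-0.11,0,0,0,-0.015,-0.11,0,0,0,-0.015,-0.11,0,0,0,-0.015,-0.11])

```text
clock: 1.02
position: [0.1544, -0.6054, 0.2303]
ee_rot: [-2.335, -2.1, -0.0]
force: [-0.5, -0.1, -0.1]
width: 1.0
```

```bash
cat >> h.py <<'E'
def rel(target,obs=None,head=None):
    o=obs or arm.observe(); Rt=R.from_rotvec(o["ee_rot"]).as_matrix()
    d=Rt.T@(np.array(target)-o["position"])
    h=np.arctan2(Rt[1,0],Rt[0,0])
    print("t",round(float(o["clock"]),2),"pos",o["position"].round(4),"headx",round(h,4),"zdown",Rt[:,2].round(3),"w",round(float(o["width"]),3),"F",np.round(o["force"],2))
    print(" shares",(d/0.4).round(4), "" if head is None else ("turn",round(-(head-h)/(np.pi/2),4)))
E
python3 -c "
from h import *
rel([0.546,-0.162,0.22],head=np.pi/2-0.103)"
```

```text
t 1.02 pos [ 0.1544 -0.6054  0.2303] headx 1.4649 zdown [-0.     0.001 -1.   ] w 1.0 F [-0.46 -0.11 -0.15]
 shares [1.2057 0.8565 0.0261] ('turn', np.float64(-0.0018))
```

>>> apply_moves(targets=[0,0.1,0.0714,0,0,0,0.1,0.0714,0,0,0,0.1,0.0714,0,0,0,0.1,0.0714,0,0,0,0.1,0.0714,0,0,0,0.1,0.0714,0,0,0,0.1,0.0714,0,0,0,0.1,0.0714,0,0,0,0.1,0.0714,0,0,0,0.1,0.0714,0,0,0,0.1,0.0714,0.01,0,0,0.1,0.0714,0.01,0,0,0,0,0,0,0,0,0,0,0])

```text
clock: 2.78
position: [0.548, -0.1673, 0.222]
ee_rot: [-2.342, -2.094, 0.002]
force: [-0.2, -0.2, 0.2]
width: 1.004
```

```bash
python3 - <<'E'
from h import *
rel([0.546,-0.162,0.22])
c=cam("wrist"); im=eyes.get_image("wrist"); cv2.imwrite("pics/w1.png",im[:,:,::-1])
np.savez("w1.npz",K=c[0],D=c[1],R=c[2],t=c[3])
print(w2px(c,[[0.546,-0.162,0.107],[0.5337,-0.1608,0.04]]))
E
```

```text
t 2.77 pos [ 0.548  -0.1673  0.222 ] headx 1.4592 zdown [-0.001 -0.    -1.   ] w 1.004 F [-0.2 -0.2  0.2]
 shares [ 0.0127 -0.0064  0.0051] 
[[314.59594277 212.87813782]
 [301.84715964 198.35645408]]
```

View pics/w1.png

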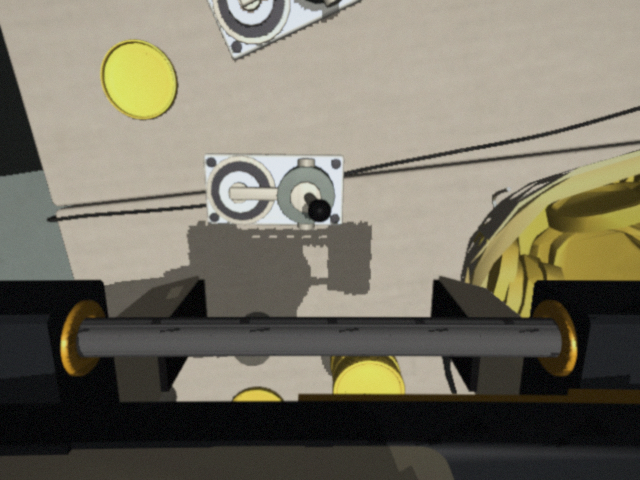

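The wrist view shows the right press squarely: knob at (318,210), plate corners near (205,155), (344,155), (341,224) and (209,224). I'll zoom in to measure.

```bash
python3 - <<'E'
from h import *
im=cv2.imread("pics/w1.png")
cv2.imwrite("pics/w1a.png",cv2.resize(im[140:240,190:350],None,fx=5,fy=5,interpolation=cv2.INTER_CUBIC))
E
```

```text
(no output)
```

View pics/w1a.png

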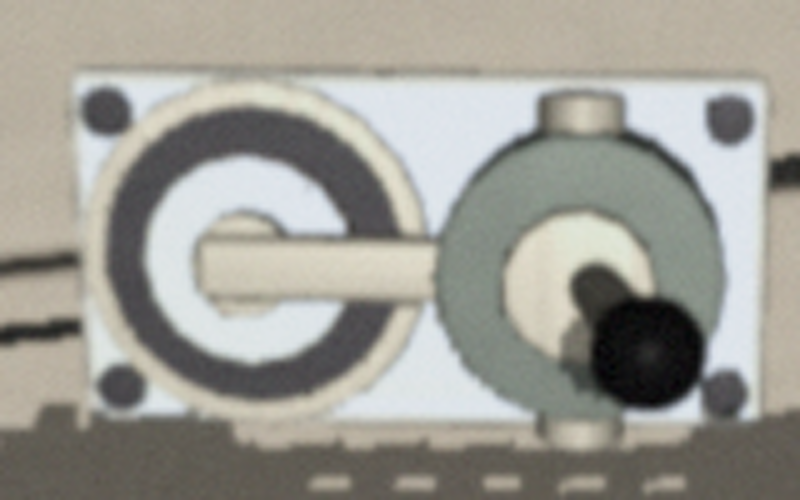

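```bash
python3 - <<'E'
from h import *
d=np.load("w1.npz"); c=(d["K"],d["D"],d["R"],d["t"])
f=lambda p:(190+p[0]/5-0.4,140+p[1]/5-0.4)
w=np.array([px2w(c,f(p),0.01)[:2] for p in [(72,72),(92,415),(766,78),(762,420)]])
e=w[2]-w[0]+w[3]-w[1]; yaw=np.arctan2(e[1],e[0])
k=px2w(c,f((648,352)),0.107); h=px2w(c,f((581,279)),0.04); n=px2w(c,f((578,286)),0.048)
print(np.linalg.norm(w[2]-w[0]),np.linalg.norm(w[2]-w[3]),"yaw",yaw)
print("knob",k,"hous",h,"neck",n)
u=np.array([np.cos(yaw),np.sin(yaw)]);v=np.array([-u[1],u[0]])
print("knob rel hous",(k-h)[:2]@u,(k-h)[:2]@v, "rel neck",(k-n)[:2]@u,(k-n)[:2]@v)
rel([k[0],k[1],0.09],head=np.pi/2+yaw)
E
```

```text
0.13325914204596404 0.06750212347611231 yaw -0.11956383450339521
knob [ 0.54973125 -0.16017841  0.107     ] hous [ 0.53762738 -0.15849537  0.04      ] neck [ 0.5373388  -0.15843012  0.048     ]
knob rel hous 0.012218211772643794 -0.0002272771705206639 rel neck 0.012512512448925572 -0.00025764420407561254
t 2.83 pos [ 0.5477 -0.168   0.2222] headx 1.4578 zdown [-0.001 -0.001 -1.   ] w 0.996 F [ 0.46 -0.29  0.26]
 shares [0.0204 0.003  0.3304] ('turn', np.float64(0.0042))
```

>>> apply_moves(targets=[0.6,0.0102,0.0015,0.06,0.004,0.6,0.0102,0.0015,0.06,0,0.6,0,0,0.06,0,0.6,0,0,0.06,0,0.6,0,0,0.05,0,0.6,0,0,0.04,0,0.6,0,0,0,0,0.6,0,0,0,0], grip_force=10)

```text
clock: 3.82
position: [0.551, -0.1592, 0.0911]
ee_rot: [2.348, 2.086, 0.001]
force: [-0.7, 0.0, -0.8]
width: 0.401
```

```bash
python3 - <<'E'
from h import *
rel([0.5497,-0.1602,0.09])
im=eyes.get_image("wrist"); cv2.imwrite("pics/w2.png",im[:,:,::-1])
E
```

```text
t 3.83 pos [ 0.551  -0.1592  0.0911] headx 1.4525 zdown [ 0.001 -0.    -1.   ] w 0.401 F [-0.68  0.03 -0.82]
 shares [-0.0029 -0.003   0.0028]
```

View pics/w2.png

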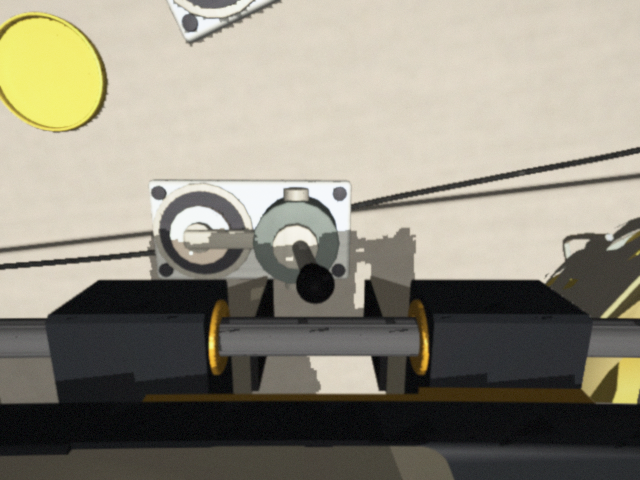

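>>> apply_moves(targets=[0.717,-0.0029,-0.003,0,0,0.717,0,0,0,0,0.717,0,0,0,0,0.717,0,0,0,0])

```text
clock: 4.38
position: [0.5494, -0.1598, 0.0905]
ee_rot: [2.348, 2.087, 0.0]
force: [0.1, 0.7, 0.1]
width: 0.28
```

>>> apply_moves(targets=[0.717,0,0.0025,0,0,0.717,0,0.0025,0,0,0.717,0,0.0025,0,0,0.717,0,0.0025,0,0,0.717,0,0.0025,0,0,0.717,0,0.0025,0,0,0.717,0,0,0,0])

```text
clock: 5.25
position: [0.5554, -0.1605, 0.0904]
ee_rot: [2.348, 2.087, -0.0]
force: [-0.3, -0.1, 0.5]
width: 0.283
```

>>> apply_moves(targets=[0.717,0,0.0025,0,0,0.717,0,0,0,0])

```text
clock: 5.5
position: [0.5563, -0.1606, 0.0904]
ee_rot: [2.348, 2.087, 0.0]
force: [0.4, -0.9, -0.5]
width: 0.284
```

>>> apply_moves(targets=[0.717,0,0.0025,0,0,0.717,0,0,0,0])

```text
clock: 5.75
position: [0.5573, -0.1608, 0.0904]
ee_rot: [2.348, 2.087, 0.0]
force: [0.1, -1.1, -0.3]
width: 0.288
```

>>> apply_moves(targets=[0.717,0,0.0025,0,0,0.717,0,0,0,0])

```text
clock: 6.0
position: [0.5583, -0.1609, 0.0904]
ee_rot: [2.348, 2.087, -0.0]
force: [-0.1, -0.4, 0.0]
width: 0.286
```

```bash
python3 - <<'E'
from h import *
rel([0.5497,-0.1602,0.09])
im=eyes.get_image("wrist"); cv2.imwrite("pics/w3.png",im[200:400,200:440,::-1].repeat(3,0).repeat(3,1))
E
```

```text
t 6.0 pos [ 0.5583 -0.1609  0.0904] headx 1.453 zdown [ 0. -0. -1.] w 0.286 F [-0.09 -0.42  0.02]
 shares [-0.0009 -0.0216  0.0011]
```

View pics/w3.png

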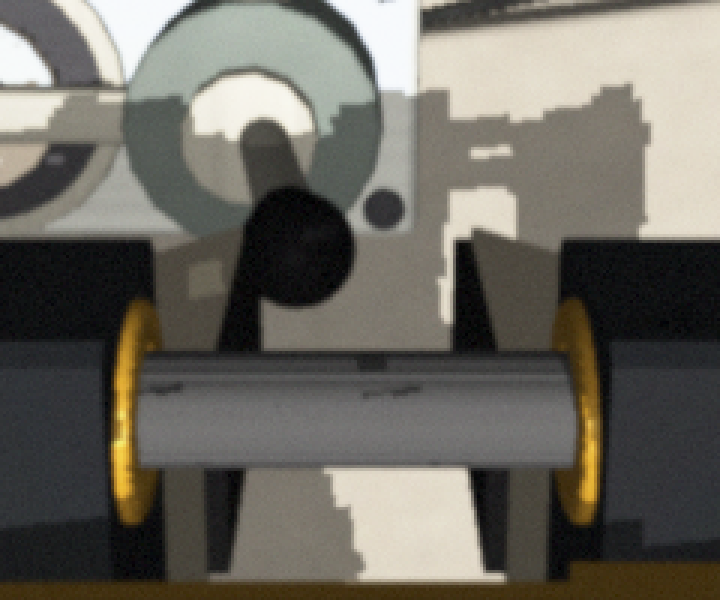

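```bash
python3 - <<'E'
from h import *
c=cam("wrist")
print(px2w(c,(200+301/3,200+245/3),0.107))
E
```

```text
[ 0.55053484 -0.16008011  0.107     ]
```

>>> apply_moves(targets=[0.717,0,0.0025,0,0,0.717,0,0,0,0])

```text
clock: 6.3
position: [0.5593, -0.161, 0.0904]
ee_rot: [2.348, 2.087, 0.0]
force: [1.2, 0.5, 0.5]
width: 0.28
```

>>> apply_moves(targets=[0.717,0,0.0025,0,0,0.717,0,0,0,0])

```text
clock: 6.55
position: [0.5603, -0.1611, 0.0904]
ee_rot: [2.348, 2.087, 0.0]
force: [0.7, 0.5, 0.1]
width: 0.283
```

```bash
python3 - <<'E'
from h import *
rel([0.5497,-0.1602,0.09])
im=eyes.get_image("wrist"); cv2.imwrite("pics/w4.png",im[200:400,200:440,::-1].repeat(3,0).repeat(3,1))
E
```

```text
t 6.55 pos [ 0.5603 -0.1611  0.0904] headx 1.453 zdown [ 0. -0. -1.] w 0.283 F [0.68 0.5  0.06]
 shares [-0.0009 -0.0266  0.0011]
```

View pics/w4.png

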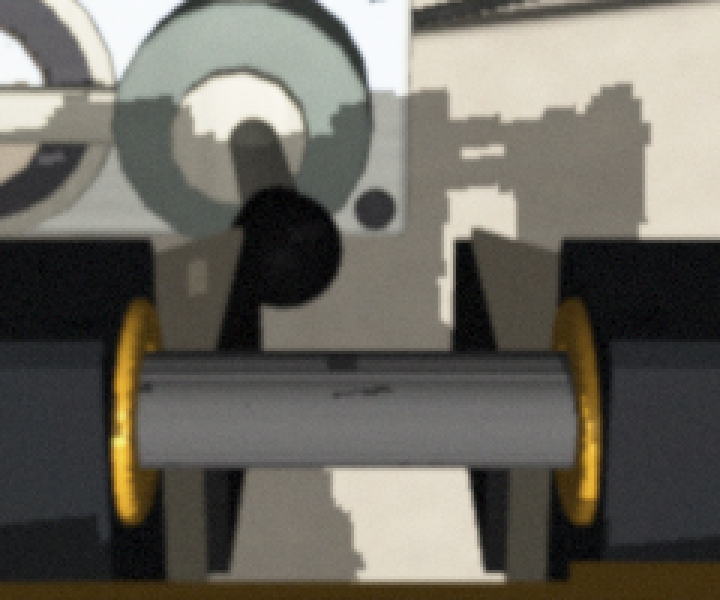

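```bash
python3 - <<'E'
from h import *
o=arm.observe();c=cam("wrist",o);Rt=R.from_rotvec(o["ee_rot"]).as_matrix()
for x in (0.0095,0,-.0095):
  for z in (0,-.0165,-.04):
    print(x,z,((w2px(c,o["position"]+Rt@np.array([x,-0.013,z]))-200)*3).round(0), ((w2px(c,o["position"]+Rt@np.array([x,.013,z]))-200)*3).round(0))
print(px2w(c,(200+288/3,200+245/3),0.107))
E
```

```text
0.0095 0 [[273. 153.]] [[431. 153.]]
0.0095 -0.0165 [[266. 185.]] [[438. 185.]]
0.0095 -0.04 [[254. 240.]] [[449. 240.]]
0 0 [[274. 208.]] [[431. 208.]]
0 -0.0165 [[267. 244.]] [[437. 244.]]
0 -0.04 [[255. 307.]] [[448. 307.]]
-0.0095 0 [[275. 262.]] [[430. 262.]]
-0.0095 -0.0165 [[268. 302.]] [[436. 302.]]
-0.0095 -0.04 [[257. 371.]] [[447. 371.]]
[ 0.55049325 -0.16008229  0.107     ]
```

```bash
python3 - <<'E'
from h import *
o=arm.observe()
im=eyes.get_image("side"); im2=eyes.get_image("wrist")
c=cam("side"); p=w2px(c,[o["position"],o["position"]+[0,0,.0188],[0.5497,-.1602,.107]]); print(p)
x,y=p[0].astype(int); print(x,y)
cv2.imwrite("pics/s5.png",cv2.resize(im[y-70:y+40,x-70:x+70,::-1],None,fx=5.5,fy=5.5,interpolation=cv2.INTER_CUBIC))
cv2.imwrite("pics/w5.png",cv2.resize(im2[::-1][::-1][:,:,::-1],None,fx=1.25,fy=1.25))
E
```

```text
[[347.58753676 249.8297134 ]
 [347.88981129 244.29529944]
 [344.49404739 245.59031784]]
347 249
```

View pics/s5.png

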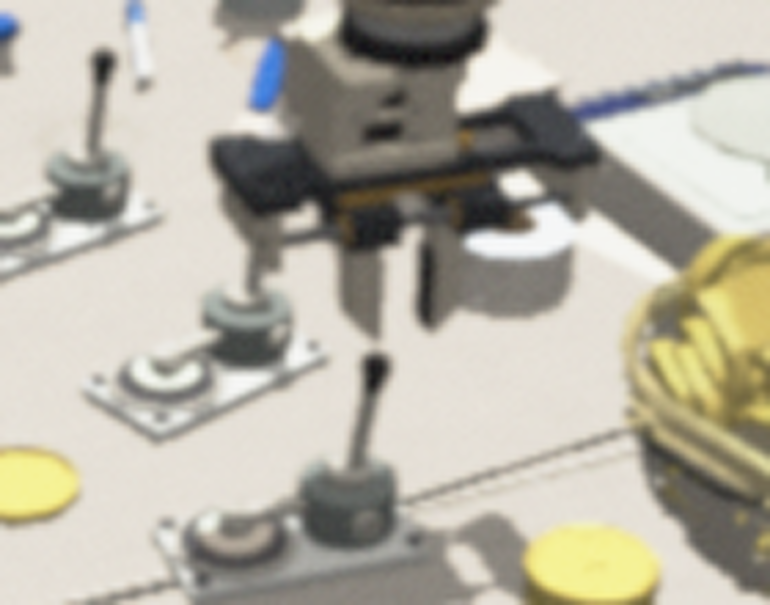

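View pics/w5.png

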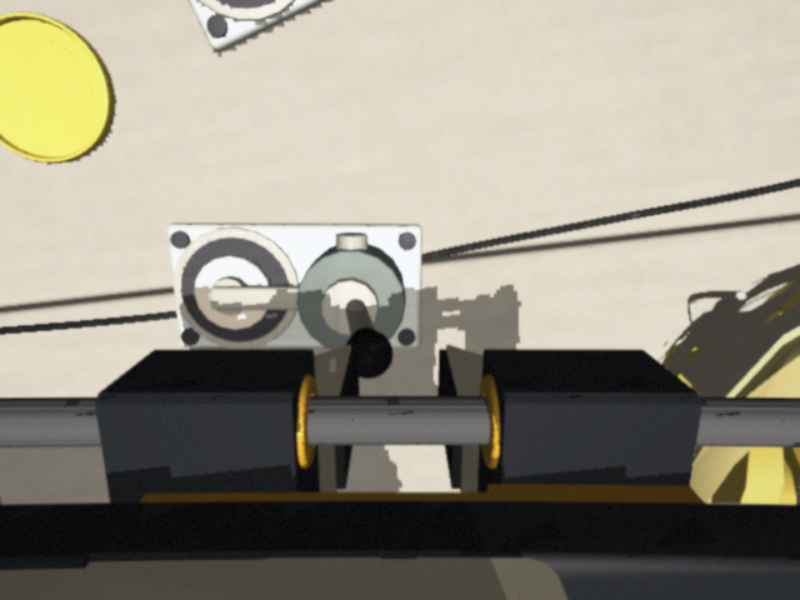

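```bash
python3 - <<'E'
from h import *
c=cam("side")
for z in (.09,.1,.11,.12,.13,.14): print(z,w2px(c,[[.5603-.016,-.170,z],[.5603+.016,-.170,z],[.5497,-.1602,z]]).round(1).tolist())
im=cv2.imread("pics/w5.png")
cv2.imwrite("pics/w5a.png",cv2.resize(im[330:500,290:520],None,fx=3.4,fy=3.4,interpolation=cv2.INTER_CUBIC))
E
```

```text
0.09 [[344.2, 252.7], [353.9, 250.2], [344.2, 250.6]]
0.1 [[344.4, 249.7], [354.1, 247.3], [344.4, 247.7]]
0.11 [[344.5, 246.7], [354.3, 244.3], [344.5, 244.7]]
0.12 [[344.7, 243.8], [354.5, 241.3], [344.7, 241.7]]
0.13 [[344.8, 240.7], [354.6, 238.4], [344.8, 238.7]]
0.14 [[345.0, 237.7], [354.8, 235.3], [345.0, 235.7]]
```

View pics/w5a.png

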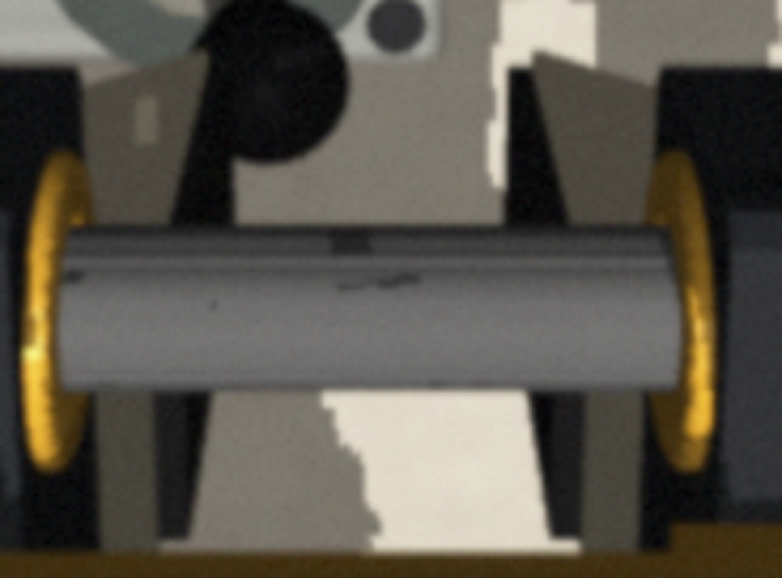

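The side and wrist views agree that the fingertips are not touching the knob. They sit about 35–39 mm higher than the reported TCP: tip at about z 0.13 while the TCP reads 0.090. That explains why there was no contact force. I'll re-centre with the jaws wider and descend about 35 mm, with checks on the way.

>>> apply_moves(targets=[0.55,0,-0.0133,0,0,0.55,0,-0.0133,0,0,0.55,0,0,0,0,0.55,0,0,0.03,0,0.55,0,0,0.03,0,0.55,0,0,0,0])

```text
clock: 7.45
position: [0.5486, -0.1597, 0.0648]
ee_rot: [-2.347, -2.085, 0.002]
force: [-0.2, 0.2, 1.0]
width: 0.448
```

```bash
cat > shot.py <<'E'
import sys
from h import *
n=sys.argv[1]
o=arm.observe(); rel([0,0,0],o)
im=eyes.get_image("side"); im2=eyes.get_image("wrist")
c=cam("side"); x,y=w2px(c,o["position"]+[0,0,.03])[0].astype(int)
a=cv2.resize(im[y-45:y+45,x-45:x+45],(400,400),interpolation=cv2.INTER_CUBIC)
b=cv2.resize(im2[180:340,220:420],(500,400),interpolation=cv2.INTER_CUBIC)[:,50:450]
cv2.imwrite(f"pics/{n}.png",np.hstack([a,b])[:,:,::-1]); 
E
python3 shot.py m6
```

```text
t 7.45 pos [ 0.5486 -0.1597  0.0648] headx 1.4531 zdown [-0.003  0.001 -1.   ] w 0.448 F [-0.23  0.22  0.99]
 shares [ 0.2353 -1.4084  0.1659]
```

View pics/m6.png

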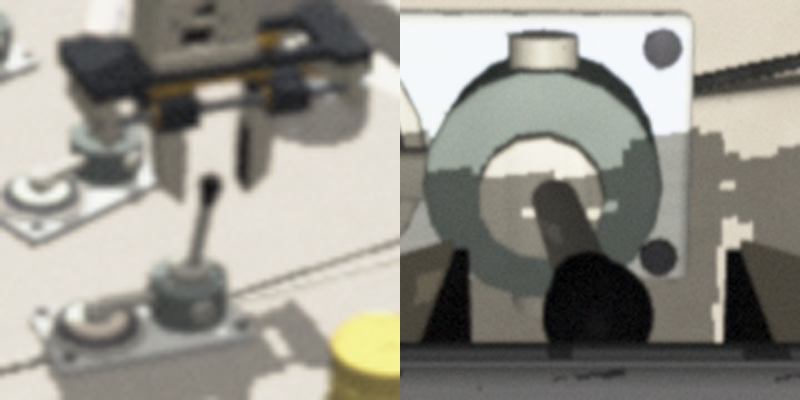

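>>> apply_moves(targets=[0.55,0,0,0.0165,0,0.55,0,0,0.0165,0,0.717,0,0,0,0,0.717,0,0,0,0,0.717,0,0,0,0])

```text
clock: 8.18
position: [0.5498, -0.1599, 0.0534]
ee_rot: [2.348, 2.087, 0.0]
force: [0.4, 0.2, 0.4]
width: 0.279
```

```bash
python3 shot.py m7
```

```text
t 8.18 pos [ 0.5498 -0.1599  0.0534] headx 1.453 zdown [ 0. -0. -1.] w 0.279 F [0.38 0.22 0.42]
 shares [ 0.2353 -1.4121  0.133 ]
```

View pics/m7.png

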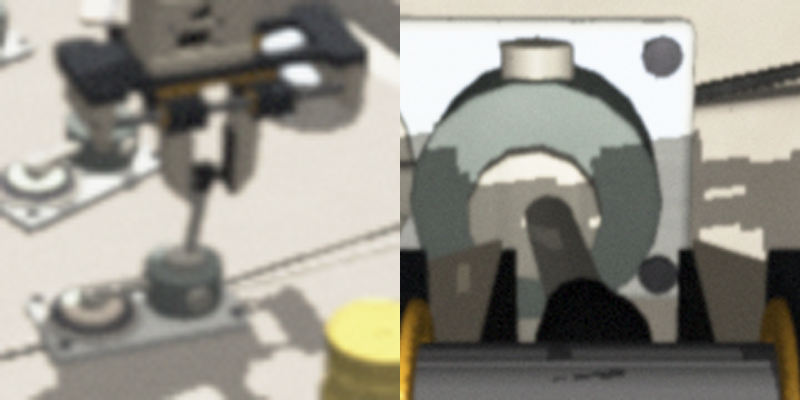

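>>> apply_moves(targets=[0.717,0,0.0025,0,0,0.717,0,0.0025,0,0,0.717,0,0.0025,0,0,0.717,0,0.0025,0,0,0.717,0,0.0025,0,0,0.717,0,0.0025,0,0,0.717,0,0,0,0])

```text
clock: 9.15
position: [0.5557, -0.1606, 0.0532]
ee_rot: [2.348, 2.087, -0.0]
force: [0.4, 0.4, 0.2]
width: 0.284
```

>>> apply_moves(targets=[0.717,0,0.0025,0,0,0.717,0,0,0,0])

```text
clock: 9.4
position: [0.5563, -0.1607, 0.0531]
ee_rot: [-2.348, -2.086, 0.001]
force: [-1.6, 0.3, 0.6]
width: 0.282
```

>>> apply_moves(targets=[0.717,0,0.0025,0,0,0.717,0,0,0,0])

```text
clock: 9.65
position: [0.557, -0.1607, 0.053]
ee_rot: [-2.348, -2.086, 0.001]
force: [-4.3, 0.8, 1.0]
width: 0.287
```

Press R (right) resists at about 6.5 mm of travel, roughly 4 mm gap plus 2.5 mm play, with -4.3 N: sound in this direction. Now back the other way.

>>> apply_moves(targets=[0.717,0,-0.005,0,0,0.717,0,-0.005,0,0,0.717,0,-0.005,0,0,0.717,0,-0.005,0,0,0.717,0,-0.005,0,0,0.717,0,-0.0025,0,0,0.717,0,-0.0025,0,0,0.717,0,-0.0025,0,0,0.717,0,0,0,0])

```text
clock: 10.78
position: [0.5446, -0.1593, 0.0532]
ee_rot: [2.348, 2.087, -0.0]
force: [-0.0, -0.1, 0.1]
width: 0.285
```

>>> apply_moves(targets=[0.717,0,-0.0025,0,0,0.717,0,0,0,0])

```text
clock: 11.02
position: [0.5436, -0.1591, 0.0532]
ee_rot: [-2.348, -2.087, 0.0]
force: [0.2, 0.3, 0.1]
width: 0.284
```

>>> apply_moves(targets=[0.717,0,-0.0025,0,0,0.717,0,0,0,0])

```text
clock: 11.28
position: [0.5428, -0.159, 0.0533]
ee_rot: [2.348, 2.087, 0.0]
force: [0.4, -0.6, -0.3]
width: 0.284
```

>>> apply_moves(targets=[0.717,0,-0.0025,0,0,0.717,0,0,0,0])

```text
clock: 11.52
position: [0.5422, -0.159, 0.0534]
ee_rot: [2.348, 2.086, 0.001]
force: [1.6, -0.3, -0.8]
width: 0.284
```

>>> apply_moves(targets=[0.717,0,-0.0025,0,0,0.717,0,0,0,0])

```text
clock: 11.78
position: [0.5415, -0.1589, 0.0535]
ee_rot: [2.348, 2.086, 0.002]
force: [4.5, 0.1, -0.1]
width: 0.279
```

Press R is sound both ways (ends at x≈0.556 and 0.542, i.e. ±2.7 mm play). On to the middle press.

>>> apply_moves(targets=[0.6,0,0.016,0,0,0.55,0,0,0,0,0.55,0,0,-0.08,0,0.55,0,0,-0.08,0,0.55,0,0,-0.1,0,0.55,0,0,0,-0.085,0.55,0,0,0,-0.085,0.55,0,0,0,-0.085,0.55,0,0,0,0])

```text
clock: 12.9
position: [0.5464, -0.1596, 0.1568]
ee_rot: [-1.887, -2.51, 0.001]
force: [0.1, 0.8, 0.9]
width: 0.446
```

```bash
python3 -c "
from h import *
rel([0.586,0.0335,0.15],head=np.pi/2+.284)"
```

```text
t 12.9 pos [ 0.5464 -0.1596  0.1568] headx 1.8525 zdown [-0.001  0.    -1.   ] w 0.446 F [0.15 0.85 0.88]
 shares [0.4362 0.2293 0.0172] ('turn', np.float64(-0.0014))
```

>>> apply_moves(targets=[0.55,0.109,0.0573,0,0,0.55,0.109,0.0573,0,0,0.55,0.109,0.0573,0,0,0.55,0.109,0.0573,0,0,0.55,0,0,0,0,0.55,0,0,0,0])

```text
clock: 13.65
position: [0.5861, 0.033, 0.1569]
ee_rot: [-1.888, -2.51, 0.002]
force: [-0.1, -0.9, -1.2]
width: 0.448
```

```bash
python3 - <<'E'
from h import *
rel([0.546,-0.162,0.22])
c=cam("wrist"); im=eyes.get_image("wrist"); cv2.imwrite("pics/w8.png",im[:,:,::-1])
np.savez("w8.npz",K=c[0],D=c[1],R=c[2],t=c[3])
x,y=w2px(c,[0.586,.0335,.107])[0].astype(int);print(x,y)
cv2.imwrite("pics/w8a.png",cv2.resize(im[130:280,200:400,::-1],None,fx=4,fy=4,interpolation=cv2.INTER_CUBIC))
E
```

```text
t 13.65 pos [0.5861 0.033  0.1569] headx 1.8517 zdown [-0.001 -0.001 -1.   ] w 0.448 F [-0.09 -0.94 -1.21]
 shares [-0.4407 -0.2317 -0.1573] 
317 241
```

View pics/w8a.png

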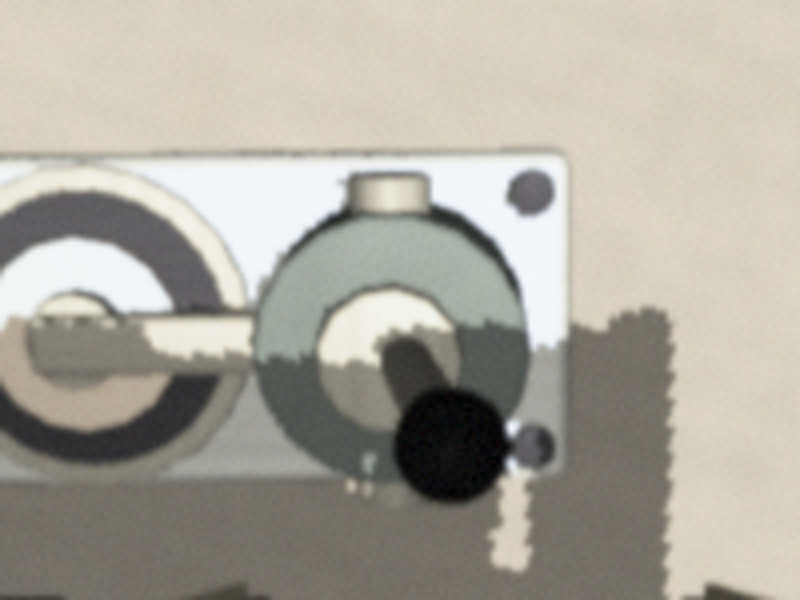

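```bash
python3 - <<'E'
from h import *
d=np.load("w8.npz"); c=(d["K"],d["D"],d["R"],d["t"])
f=lambda p:(200+p[0]/4-0.4,130+p[1]/4-0.4)
k=px2w(c,f((451,444)),.107);n=px2w(c,f((389,359)),.048)
a=px2w(c,f((0,155)),.01);b=px2w(c,f((560,150)),.01); yaw=np.arctan2(*(b-a)[1::-1])
u=np.array([np.cos(yaw),np.sin(yaw)]);print("yaw",yaw,k,n,(k-n)[:2]@u,(k-n)[:2]@[-u[1],u[0]])
rel([k[0],k[1],.0535],head=np.pi/2+yaw)
E
```

```text
yaw 0.2902487197309585 [0.58265377 0.0329814  0.107     ] [0.57057606 0.02977729 0.048     ] 0.01248952693172458 -0.00038643665570966754
t 13.7 pos [0.5862 0.0322 0.1569] headx 1.8508 zdown [-0.001 -0.001 -1.   ] w 0.452 F [ 0.3   0.18 -0.8 ]
 shares [ 0.0046 -0.0076  0.2584] ('turn', np.float64(-0.0065))
```

>>> apply_moves(targets=[0.55,0.0046,-0.0076,0.04,-0.0065,0.55,0,0,0.06,0,0.55,0,0,0.06,0,0.55,0,0,0.05,0,0.55,0,0,0.03,0,0.55,0,0,0.019,0,0.717,0,0,0,0,0.717,0,0,0,0,0.717,0,0,0,0])

```text
clock: 14.82
position: [0.5835, 0.0345, 0.0542]
ee_rot: [1.873, 2.521, 0.001]
force: [-0.2, -0.6, -0.3]
width: 0.285
```

```bash
python3 shot.py m9
```

```text
t 14.82 pos [0.5835 0.0345 0.0542] headx 1.8637 zdown [ 0.001  0.    -1.   ] w 0.285 F [-0.22 -0.6  -0.35]
 shares [ 0.3386 -1.4217  0.134 ]
```

View pics/m9.png

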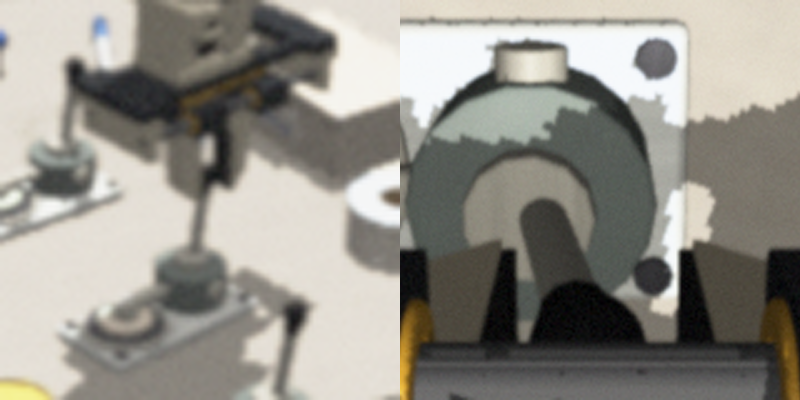

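>>> apply_moves(targets=[0.717,0,0.0025,0,0,0.717,0,0.0025,0,0,0.717,0,0.0025,0,0,0.717,0,0.0025,0,0,0.717,0,0.0025,0,0,0.717,0,0.0025,0,0,0.717,0,0,0,0])

```text
clock: 15.8
position: [0.5885, 0.0361, 0.0535]
ee_rot: [-1.873, -2.522, 0.001]
force: [-0.6, 0.5, 0.8]
width: 0.282
```

>>> apply_moves(targets=[0.717,0,0.0025,0,0,0.717,0,0,0,0])

```text
clock: 16.05
position: [0.5892, 0.0363, 0.0534]
ee_rot: [-1.873, -2.521, 0.002]
force: [-3.2, -0.2, 0.9]
width: 0.284
```

>>> apply_moves(targets=[0.717,0,0.0025,0,0,0.717,0,0,0,0])

```text
clock: 16.3
position: [0.5898, 0.0364, 0.0533]
ee_rot: [-1.873, -2.521, 0.002]
force: [-4.0, -1.9, 1.7]
width: 0.283
```

The middle press also stops firmly (about 4.4 N). Now back towards the robot.

>>> apply_moves(targets=[0.717,0,-0.005,0,0,0.717,0,-0.005,0,0,0.717,0,-0.005,0,0,0.717,0,-0.005,0,0,0.717,0,-0.005,0,0,0.717,0,-0.0025,0,0,0.717,0,-0.0025,0,0,0.717,0,0,0,0])

```text
clock: 17.3
position: [0.5792, 0.0333, 0.0536]
ee_rot: [1.873, 2.522, -0.0]
force: [-0.1, -0.9, -0.3]
width: 0.286
```

>>> apply_moves(targets=[0.717,0,-0.0025,0,0,0.717,0,0,0,0])

```text
clock: 17.55
position: [0.5782, 0.0329, 0.0536]
ee_rot: [-1.874, -2.522, 0.0]
force: [-0.9, 0.7, 0.6]
width: 0.283
```

>>> apply_moves(targets=[0.717,0,-0.0025,0,0,0.717,0,0,0,0])

```text
clock: 17.8
position: [0.5773, 0.0326, 0.0536]
ee_rot: [1.873, 2.522, -0.0]
force: [-1.0, -0.5, 0.5]
width: 0.286
```

>>> apply_moves(targets=[0.717,0,-0.0025,0,0,0.717,0,0,0,0])

```text
clock: 18.05
position: [0.5763, 0.0324, 0.0536]
ee_rot: [1.873, 2.522, -0.0]
force: [0.0, 0.6, -0.8]
width: 0.283
```

>>> apply_moves(targets=[0.717,0,-0.0025,0,0,0.717,0,0,0,0])

```text
clock: 18.3
position: [0.5755, 0.0321, 0.0537]
ee_rot: [1.873, 2.522, 0.0]
force: [0.4, 0.5, -0.2]
width: 0.282
```

>>> apply_moves(targets=[0.717,0,-0.0025,0,0,0.717,0,0,0,0])

```text
clock: 18.55
position: [0.5749, 0.0319, 0.0538]
ee_rot: [1.873, 2.521, 0.001]
force: [1.8, 0.8, -0.8]
width: 0.282
```

>>> apply_moves(targets=[0.717,0,-0.0025,0,0,0.717,0,0,0,0])

```text
clock: 18.8
position: [0.5742, 0.0318, 0.0539]
ee_rot: [1.873, 2.521, 0.002]
force: [3.7, 0.4, 0.4]
width: 0.284
```

The middle press is sound. The left one should be the loose one, to be confirmed by feel.

>>> apply_moves(targets=[0.6,0,0.018,0,0,0.55,0,0,0,0,0.55,0,0,-0.08,0,0.55,0,0,-0.08,0,0.55,0,0,-0.1,0,0.55,0,0,0,0.04,0.55,0,0,0,0])

```text
clock: 19.68
position: [0.5799, 0.0334, 0.1576]
ee_rot: [-1.951, -2.462, 0.001]
force: [0.7, 0.1, -0.5]
width: 0.452
```

```bash
python3 -c "
from h import *
rel([0.570,0.230,0.157],head=np.pi/2+.228)"
```

```text
t 19.68 pos [0.5799 0.0334 0.1576] headx 1.8011 zdown [-0.001 -0.001 -1.   ] w 0.452 F [ 0.69  0.07 -0.53]
 shares [0.4842 0.0881 0.0012] ('turn', np.float64(0.0015))
```

>>> apply_moves(targets=[0.55,0.121,0.022,0,0,0.55,0.121,0.022,0,0,0.55,0.121,0.022,0,0,0.55,0.121,0.022,0,0,0.55,0,0,0,0,0.55,0,0,0,0])

```text
clock: 20.42
position: [0.57, 0.2293, 0.1566]
ee_rot: [-1.95, -2.463, 0.003]
force: [-0.0, -1.0, -0.3]
width: 0.45
```

```bash
python3 - <<'E'
from h import *
rel([0.546,-0.162,0.22])
c=cam("wrist"); im=eyes.get_image("wrist"); cv2.imwrite("pics/w10.png",im[:,:,::-1])
np.savez("w10.npz",K=c[0],D=c[1],R=c[2],t=c[3])
cv2.imwrite("pics/w10a.png",cv2.resize(im[130:280,200:400,::-1],None,fx=4,fy=4,interpolation=cv2.INTER_CUBIC))
E
```

```text
t 20.43 pos [0.57   0.2293 0.1566] headx 1.8021 zdown [-0.002 -0.002 -1.   ] w 0.45 F [-0.02 -0.97 -0.28]
 shares [-0.9387 -0.283  -0.1569]
```

View pics/w10a.png

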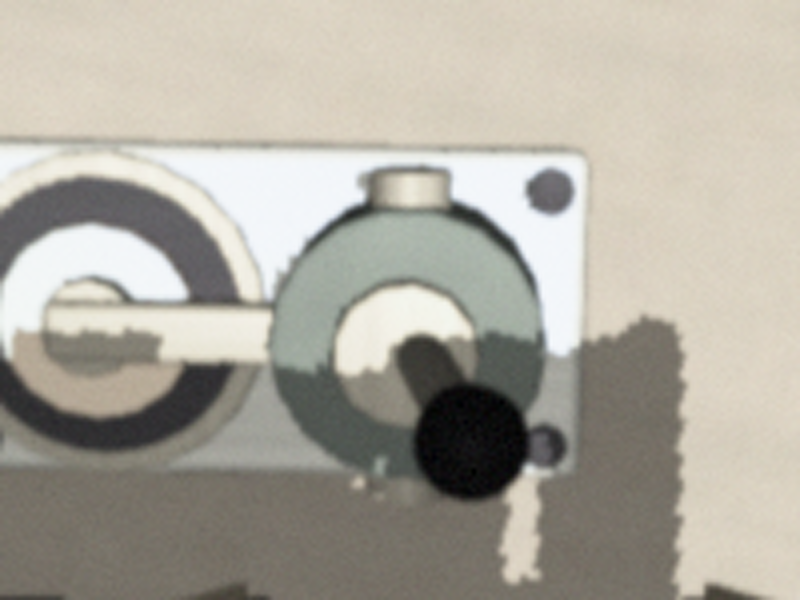

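```bash
python3 - <<'E'
from h import *
d=np.load("w10.npz"); c=(d["K"],d["D"],d["R"],d["t"])
f=lambda p:(200+p[0]/4-0.4,130+p[1]/4-0.4)
k=px2w(c,f((471,441)),.107);n=px2w(c,f((404,355)),.048)
a=px2w(c,f((0,139)),.01);b=px2w(c,f((575,150)),.01); yaw=np.arctan2(*(b-a)[1::-1])
u=np.array([np.cos(yaw),np.sin(yaw)]);print("yaw",yaw,k,n,(k-n)[:2]@u,(k-n)[:2]@[-u[1],u[0]])
rel([k[0],k[1],.0535],head=np.pi/2+yaw)
E
```

```text
yaw 0.21295533877134554 [0.56935878 0.23068226 0.107     ] [0.55680121 0.22824949 0.048     ] 0.012788066494796246 -0.00027622081110855335
t 20.48 pos [0.5704 0.2285 0.1568] headx 1.8004 zdown [-0.001 -0.002 -1.   ] w 0.45 F [ 0.02 -0.98  0.23]
 shares [ 0.0062 -0.0009  0.2582] ('turn', np.float64(0.0106))
```

>>> apply_moves(targets=[0.55,0.006,-0.002,0.04,0.01,0.55,0,0,0.06,0,0.55,0,0,0.06,0,0.55,0,0,0.05,0,0.55,0,0,0.03,0,0.55,0,0,0.019,0,0.717,0,0,0,0,0.717,0,0,0,0,0.717,0,0,0,0])

```text
clock: 21.6
position: [0.5696, 0.2325, 0.0547]
ee_rot: [1.971, 2.446, 0.002]
force: [0.2, 1.4, 0.1]
width: 0.288
```

```bash
python3 shot.py m11
```

```text
t 21.6 pos [0.5696 0.2325 0.0547] headx 1.7851 zdown [ 0.001  0.    -1.   ] w 0.288 F [0.17 1.42 0.09]
 shares [-0.2652 -1.5152  0.1349]
```

View pics/m11.png

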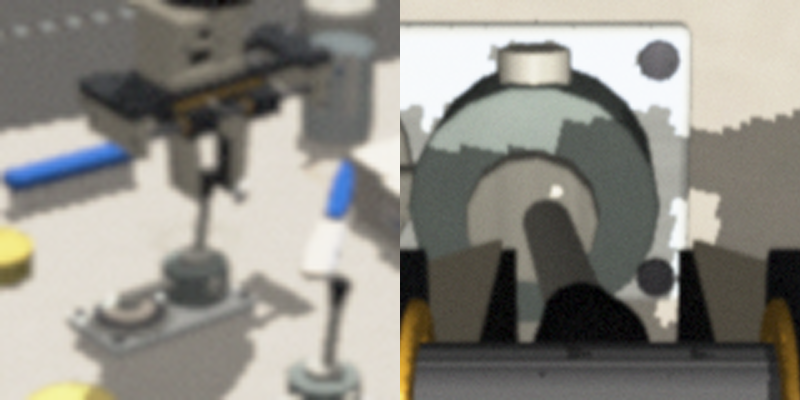

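>>> apply_moves(targets=[0.717,0,0.0025,0,0,0.717,0,0.0025,0,0,0.717,0,0.0025,0,0,0.717,0,0.0025,0,0,0.717,0,0.0025,0,0,0.717,0,0.0025,0,0,0.717,0,0.0025,0,0,0.717,0,0,0,0])

```text
clock: 22.7
position: [0.576, 0.2338, 0.054]
ee_rot: [-1.971, -2.446, 0.0]
force: [-0.2, 0.4, 0.4]
width: 0.282
```

>>> apply_moves(targets=[0.717,0,0.0025,0,0,0.717,0,0,0,0])

```text
clock: 22.95
position: [0.577, 0.234, 0.054]
ee_rot: [1.971, 2.446, -0.0]
force: [-0.4, 1.0, -0.6]
width: 0.284
```

>>> apply_moves(targets=[0.717,0,0.0025,0,0,0.717,0,0,0,0])

```text
clock: 23.2
position: [0.578, 0.2342, 0.054]
ee_rot: [1.971, 2.446, -0.0]
force: [-0.2, 0.3, -0.4]
width: 0.287
```

No resistance at +9 mm, where the sound ones stopped at +6.5 mm. I'll carry on gently.

>>> apply_moves(targets=[0.717,0,0.0025,0,0,0.717,0,0.0025,0,0,0.717,0,0.0025,0,0,0.717,0,0,0,0])

```text
clock: 23.7
position: [0.5809, 0.2348, 0.054]
ee_rot: [1.971, 2.446, -0.0]
force: [-0.9, -0.6, 0.0]
width: 0.284
```

>>> apply_moves(targets=[0.717,0,0.0025,0,0,0.717,0,0,0,0])

```text
clock: 23.95
position: [0.5816, 0.235, 0.0539]
ee_rot: [-1.971, -2.446, 0.001]
force: [-0.8, 0.3, -0.9]
width: 0.284
```

>>> apply_moves(targets=[0.717,0,0.0025,0,0,0.717,0,0,0,0])

```text
clock: 24.2
position: [0.5823, 0.2351, 0.0538]
ee_rot: [-1.971, -2.446, 0.002]
force: [-3.7, -0.4, -1.0]
width: 0.287
```

Play ends about 9 mm past contact (3.7 N): this is the loose one. Now back towards the robot.

>>> apply_moves(targets=[0.717,0,-0.005,0,0,0.717,0,-0.005,0,0,0.717,0,-0.005,0,0,0.717,0,-0.005,0,0,0.717,0,-0.005,0,0,0.717,0,-0.005,0,0,0.717,0,-0.005,0,0,0.717,0,-0.005,0,0,0.717,0,-0.005,0,0,0.717,0,-0.005,0,0,0.717,0,-0.005,0,0,0.717,0,-0.0025,0,0,0.717,0,-0.0025,0,0,0.717,0,0,0,0])

```text
clock: 25.95
position: [0.5594, 0.2301, 0.054]
ee_rot: [1.971, 2.446, -0.0]
force: [1.0, 0.3, -0.2]
width: 0.283
```

>>> apply_moves(targets=[0.717,0,-0.0025,0,0,0.717,0,0,0,0])

```text
clock: 26.2
position: [0.5584, 0.23, 0.054]
ee_rot: [1.971, 2.446, -0.0]
force: [-0.2, 0.4, 0.2]
width: 0.286
```

>>> apply_moves(targets=[0.717,0,-0.0025,0,0,0.717,0,0,0,0])

```text
clock: 26.45
position: [0.5574, 0.2297, 0.054]
ee_rot: [1.971, 2.446, -0.0]
force: [1.3, 0.3, 0.6]
width: 0.284
```

>>> apply_moves(targets=[0.717,0,-0.0025,0,0,0.717,0,0,0,0])

```text
clock: 26.7
position: [0.5564, 0.2295, 0.054]
ee_rot: [1.971, 2.446, -0.0]
force: [0.1, 0.1, 1.0]
width: 0.281
```

>>> apply_moves(targets=[0.717,0,-0.0025,0,0,0.717,0,0,0,0])

```text
clock: 26.95
position: [0.5554, 0.2293, 0.054]
ee_rot: [1.971, 2.446, -0.0]
force: [1.1, 0.7, 0.6]
width: 0.285
```

>>> apply_moves(targets=[0.717,0,-0.0025,0,0,0.717,0,0,0,0])

```text
clock: 27.2
position: [0.5548, 0.2292, 0.0541]
ee_rot: [1.971, 2.446, 0.001]
force: [1.6, 0.5, 0.9]
width: 0.283
```

>>> apply_moves(targets=[0.717,0,-0.0025,0,0,0.717,0,0,0,0])

```text
clock: 27.45
position: [0.5541, 0.229, 0.0542]
ee_rot: [1.971, 2.446, 0.001]
force: [3.9, 1.4, -1.0]
width: 0.284
```

>>> apply_moves(targets=[0.717,0,-0.001,0,0,0.717,0,0,0,0])

```text
clock: 27.7
position: [0.5537, 0.229, 0.0542]
ee_rot: [1.971, 2.446, 0.001]
force: [5.5, 0.1, 0.5]
width: 0.281
```

Confirmed: the left press is loose, with about ±9.6 mm play against ±2.7 mm on the others. Back to rest, release, rise, and turn towards the cap.

>>> apply_moves(targets=[0.65,0,0.018,0,0,0.55,0,0.018,0,0,0.5,0,0,0,0,0.5,0,0,-0.09,0,0.4,0,0,-0.1,0,0.3,0,0,-0.08,0.1,0.3,0,0,0,0.11,0.3,0,0,0,0.11,0.3,0,0,0,0.11,0.3,0,0,0,0.11,0.3,0,0,0,0.11,0.3,0,0,0,0.11,0.3,0,0,0,0.11,0.3,0,0,0,0.11,0.3,0,0,0,0.02,0.3,0,0,0,0])

```text
clock: 29.7
position: [0.5669, 0.232, 0.1619]
ee_rot: [3.123, 0.341, -0.001]
force: [0.4, -0.4, 0.2]
width: 0.699
```

```bash
python3 -c "
from h import *
print(arm.observe()['joints'].round(2))
rel([0.4613,-0.3068,0.14],head=.213)"
```

```text
[-0.31  0.45 -0.24  1.62  0.12  1.08 -1.93]
t 29.7 pos [0.5669 0.232  0.1619] headx 0.2176 zdown [-0. -0. -1.] w 0.699 F [ 0.42 -0.41  0.16]
 shares [-0.5486  1.2581  0.0551] ('turn', np.float64(0.0029))
```

>>> apply_moves(targets=[0.3,-0.05,0.1144,0,0,0.3,-0.05,0.1144,0,0,0.3,-0.05,0.1144,0,0,0.3,-0.05,0.1144,0,0,0.3,-0.05,0.1144,0,0,0.3,-0.05,0.1144,0,0,0.3,-0.05,0.1144,0,0,0.3,-0.05,0.1144,0,0,0.3,-0.05,0.1144,0.018,0,0.3,-0.05,0.1144,0.018,0,0.3,-0.05,0.1144,0.018,0,0.3,0,0,0,0,0.3,0,0,0,0])

```text
clock: 31.32
position: [0.4594, -0.3062, 0.1403]
ee_rot: [-3.123, -0.339, 0.0]
force: [0.6, 1.2, 0.3]
width: 0.702
```

```bash
python3 - <<'E'
from h import *
rel([0.4613,-0.3068,0.14])
c=cam("wrist"); im=eyes.get_image("wrist"); cv2.imwrite("pics/w12.png",im[:,:,::-1])
np.savez("w12.npz",K=c[0],D=c[1],R=c[2],t=c[3])
E
```

```text
t 31.32 pos [ 0.4594 -0.3062  0.1403] headx 0.216 zdown [-0.     0.001 -1.   ] w 0.702 F [0.65 1.15 0.28]
 shares [0.0044 0.0025 0.0008]
```

View pics/w12.png

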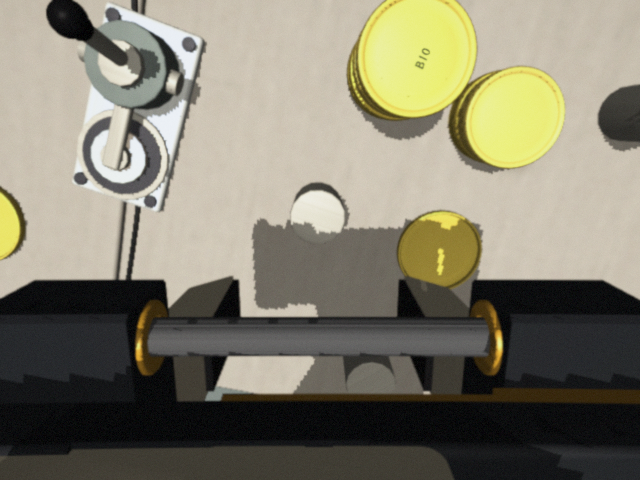

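The wrist view shows the cap's top at about (319,217), nearly centred between the fingers; the flat lid is at (439,250), off to the right.

```bash
python3 - <<'E'
from h import *
d=np.load("w12.npz"); c=(d["K"],d["D"],d["R"],d["t"])
im=cv2.imread("pics/w12.png")
g=cv2.cvtColor(im,cv2.COLOR_BGR2GRAY)
cv2.imwrite("pics/w12a.png",cv2.resize(im[165:265,260:390],None,fx=5,fy=5,interpolation=cv2.INTER_CUBIC))
k=px2w(c,(319,217),.045); print(k)
print("lid",px2w(c,(439,250),.007))
rel([k[0],k[1],.0],head=.213)
E
```

```text
[ 0.46601454 -0.30526639  0.045     ]
lid [ 0.45198132 -0.4093817   0.007     ]
t 31.38 pos [ 0.4598 -0.3056  0.1404] headx 0.2171 zdown [ 0.     0.001 -1.   ] w 0.698 F [ 0.21  0.74 -0.13]
 shares [0.0153 0.0029 0.3511] ('turn', np.float64(0.0026))
```

View pics/w12a.png

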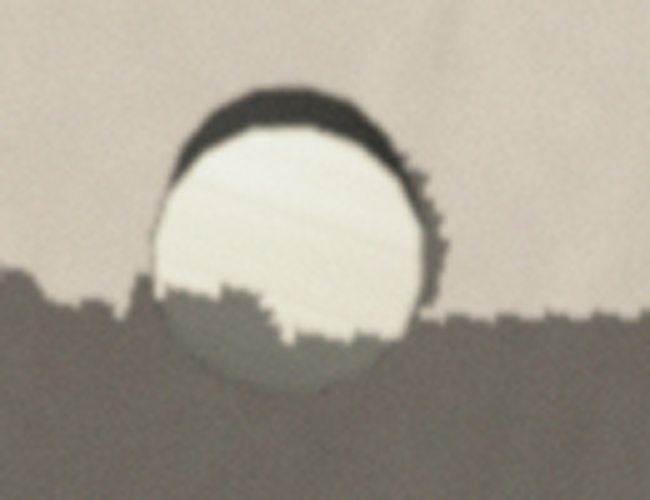

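>>> apply_moves(targets=[0.38,0.0155,0.002,0.05,0,0.38,0,0,0.08,0,0.38,0,0,0.08,0,0.38,0,0,0.05,0,0.38,0,0,0.04,0,0.38,0,0,0,0])

```text
clock: 32.12
position: [0.4654, -0.305, 0.0197]
ee_rot: [-3.122, -0.339, 0.002]
force: [0.4, -0.1, 0.4]
width: 0.621
```

```bash
python3 shot.py m13; python3 -c "
from h import *
rel([.4661,-.3055,-.02])"
```

```text
t 32.12 pos [ 0.4654 -0.305   0.0197] headx 0.2161 zdown [-0.001  0.001 -1.   ] w 0.621 F [ 0.38 -0.08  0.41]
 shares [-0.9728 -0.9942  0.0517] 
t 32.23 pos [ 0.4662 -0.3061  0.0211] headx 0.2152 zdown [ 0.001 -0.    -1.   ] w 0.621 F [0.92 0.72 0.35]
 shares [ 0.     -0.0015  0.1027]
```

View pics/m13.png

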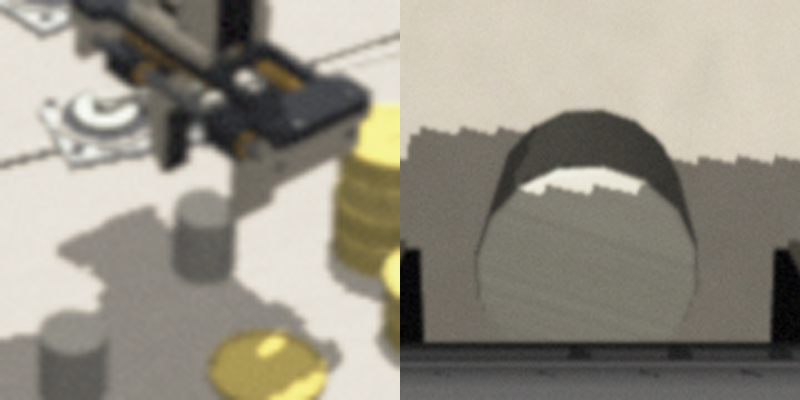

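>>> apply_moves(targets=[0.38,0,-0.004,0.04,0,0.38,0,0,0.03,0,0.38,0,0,0.02,0,0.38,0,0,0.012,0,0.38,0,0,0,0])

```text
clock: 32.85
position: [0.465, -0.3046, -0.0207]
ee_rot: [-3.123, -0.336, 0.001]
force: [-0.7, 0.4, 0.8]
width: 0.619
```

```bash
python3 shot.py m14
```

```text
t 32.85 pos [ 0.465  -0.3046 -0.0207] headx 0.2143 zdown [-0.001  0.    -1.   ] w 0.619 F [-0.66  0.38  0.8 ]
 shares [-0.974  -0.9914 -0.051 ]
```

View pics/m14.png

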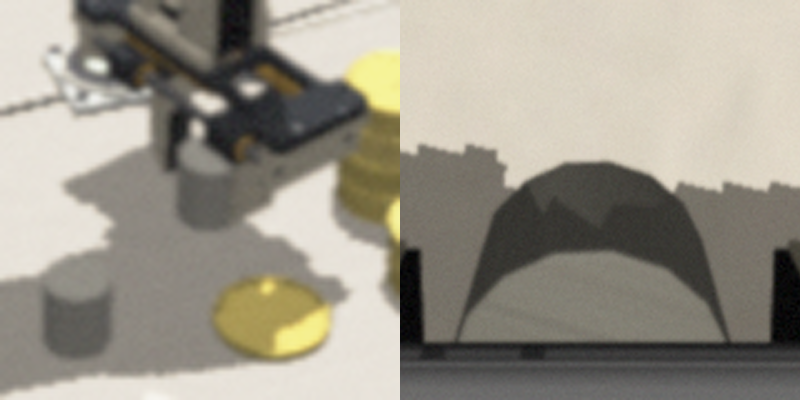

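>>> apply_moves(targets=[0.7,0,0,0,0,0.7,0,0,0,0,0.7,0,0,0,0,0.7,0,0,0,0,0.7,0,0,0,0], grip_force=25)

```text
clock: 33.58
position: [0.4653, -0.3046, -0.0202]
ee_rot: [3.124, 0.336, 0.0]
force: [-1.1, 2.2, 5.1]
width: 0.429
```

>>> apply_moves(targets=[0.7,0,0,-0.02,0,0.7,0,0,-0.04,0,0.7,0,0,0,0])

```text
clock: 33.95
position: [0.4663, -0.3053, 0.0052]
ee_rot: [3.122, 0.336, 0.004]
force: [-0.5, -0.7, -3.7]
width: 0.431
```

```bash
python3 shot.py m15
```

```text
t 33.95 pos [ 0.4663 -0.3053  0.0052] headx 0.2143 zdown [ 0.002 -0.001 -1.   ] w 0.431 F [-0.53 -0.7  -3.69]
 shares [-0.9768 -0.9937  0.0092]
```

View pics/m15.png

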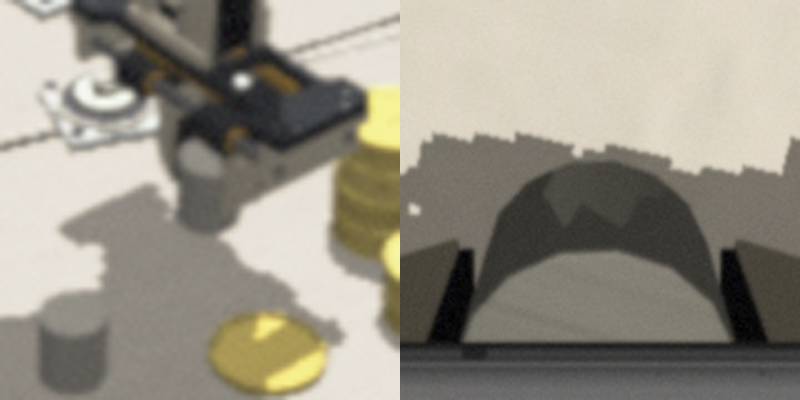

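The cap is held and lifted (about 3.7 N, 0.38 kg). Up, then across to the left press.

>>> apply_moves(targets=[0.7,0,0,-0.09,0,0.7,0,0,-0.12,0,0.7,0,0,-0.13,0,0.7,0,0,0,0])

```text
clock: 34.55
position: [0.4676, -0.306, 0.1434]
ee_rot: [3.119, 0.335, 0.009]
force: [0.3, -0.2, -3.6]
width: 0.439
```

```bash
python3 -c "
from h import *
rel([.5698,.2307,.14],head=.213)"
```

```text
t 34.55 pos [ 0.4676 -0.306   0.1434] headx 0.2143 zdown [ 0.006 -0.004 -1.   ] w 0.439 F [ 0.25 -0.15 -3.64]
 shares [ 0.5348 -1.2568  0.0053] ('turn', np.float64(0.0008))
```

>>> apply_moves(targets=[0.7,0.03,-0.07,0,0,0.7,0.0454,-0.107,0,0,0.7,0.0454,-0.107,0,0,0.7,0.0454,-0.107,0,0,0.7,0.0454,-0.107,0,0,0.7,0.0454,-0.107,0,0,0.7,0.0454,-0.107,0,0,0.7,0.0454,-0.107,0,0,0.7,0.0454,-0.107,0,0,0.7,0.0454,-0.107,0,0,0.7,0.0454,-0.107,0,0,0.7,0.0454,-0.107,0,0,0.7,0.005,-0.01,0,0,0.7,0,0,0,0,0.7,0,0,0,0])

```text
clock: 36.42
position: [0.5669, 0.2301, 0.1388]
ee_rot: [3.122, 0.333, -0.002]
force: [-0.4, -0.8, -3.2]
width: 0.433
```

```bash
python3 shot.py m16;python3 -c "
from h import *
rel([.5698,.2307,.14],head=.213)
im=eyes.get_image('wrist'); cv2.imwrite('pics/w16.png',im[:,:,::-1])"
```

```text
t 36.42 pos [0.5669 0.2301 0.1388] headx 0.2125 zdown [-0.001 -0.002 -1.   ] w 0.433 F [-0.39 -0.82 -3.18]
 shares [-1.5063  0.2629  0.3495] 
t 36.52 pos [0.5672 0.2304 0.1394] headx 0.2124 zdown [-0.    -0.001 -1.   ] w 0.433 F [-0.5  -0.42 -3.  ]
 shares [ 0.0065  0.0007 -0.0015] ('turn', np.float64(-0.0004))
```

View pics/m16.png

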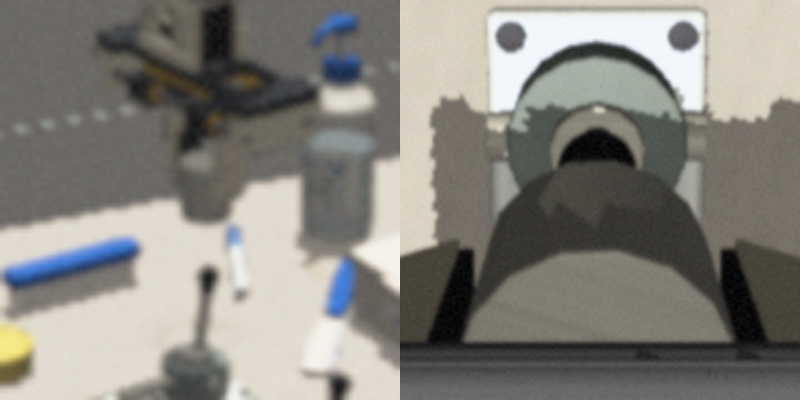

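View pics/w16.png

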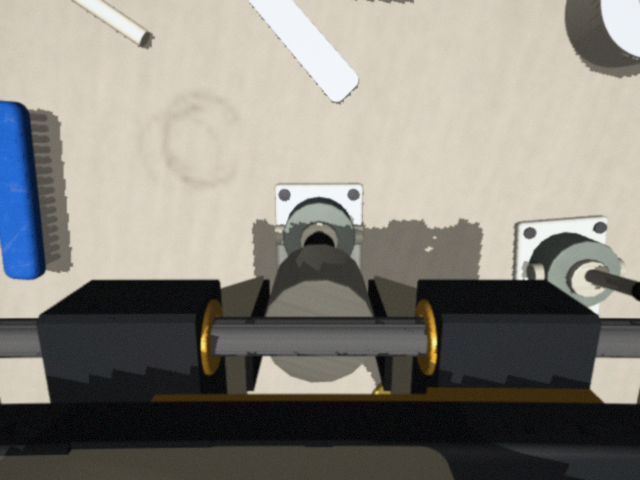

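```bash
python3 - <<'E'
from h import *
im=cv2.imread("pics/w16.png"); cv2.imwrite("pics/w16a.png",cv2.resize(im[215:400,240:400],None,fx=3.2,fy=3.2,interpolation=cv2.INTER_CUBIC))
o=arm.observe();c=cam("wrist",o);Rt=R.from_rotvec(o["ee_rot"]).as_matrix()
th=np.linspace(0,2*np.pi,361)
for off in (-.002,0,.0008,.003,.005):
  for zc in (.0655,):
    P=o["position"]+(Rt@np.stack([off+.02*np.cos(th),.02*np.sin(th),-zc+0*th])).T
    p=w2px(c,P); print(off,zc,"rows",p[:,1].min(),p[:,1].max(),"cols",p[:,0].min(),p[:,0].max())
k=px2w(c,(318.5,238.5),.107);print(k)
E
```

```text
-0.002 0.0655 rows 285.20210706407227 389.8905552853573 cols 259.87637937119666 375.2888595707135
0 0.0655 rows 279.58882422747877 384.9675091319175 cols 259.6733003247487 375.4765821364362
0.0008 0.0655 rows 277.33229709130023 382.9898839077197 cols 259.59151590013516 375.55219014019394
0.003 0.0655 rows 271.0933720845002 377.526368117841 cols 259.36495683810045 375.76166306362796
0.005 0.0655 rows 265.3784528574082 372.52729975914514 cols 259.15686167376793 375.95409515569054
[0.57481091 0.23211288 0.107     ]
```

View pics/w16a.png

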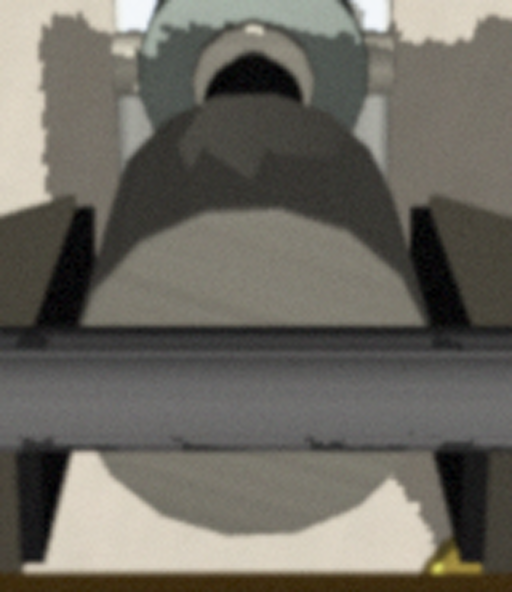

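>>> apply_moves(targets=[0.7,0.006,0,0.02,0,0.7,0,0,0.04,0,0.7,0,0,0.03,0,0.7,0,0,0,0])

```text
clock: 37.08
position: [0.5683, 0.232, 0.1018]
ee_rot: [3.122, 0.336, -0.005]
force: [0.0, -1.0, -2.3]
width: 0.435
```

```bash
python3 shot.py m17;python3 -c "
from h import *
rel([.5698,.2307,.085],head=.213)"
```

```text
t 37.08 pos [0.5683 0.232  0.1018] headx 0.2145 zdown [-0.003 -0.001 -1.   ] w 0.435 F [ 0.02 -1.02 -2.32]
 shares [-1.511   0.2642  0.2593] 
t 37.17 pos [0.5694 0.2327 0.1034] headx 0.2146 zdown [-0. -0. -1.] w 0.435 F [ 0.04  0.24 -1.67]
 shares [-0.      0.0051  0.046 ] ('turn', np.float64(0.001))
```

View pics/m17.png

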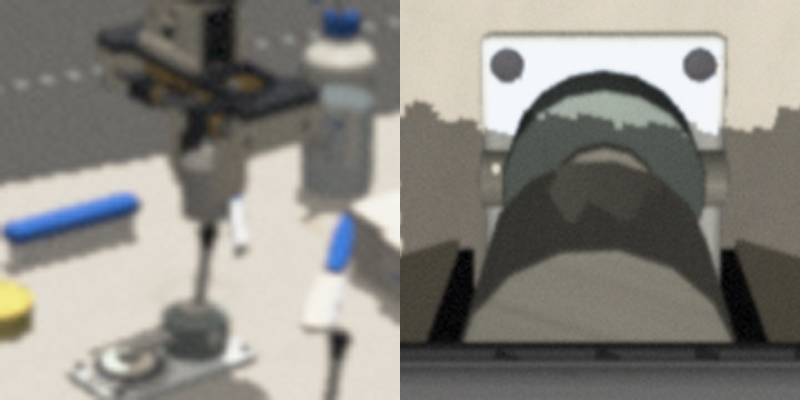

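>>> apply_moves(targets=[0.7,0,0.005,0,0,0.7,0,0,0,0])

```text
clock: 37.42
position: [0.5703, 0.2305, 0.1041]
ee_rot: [-3.124, -0.335, -0.001]
force: [0.7, -0.3, -3.5]
width: 0.434
```

>>> apply_moves(targets=[0.7,0,0,0.0125,0,0.7,0,0,0,0])

```text
clock: 37.67
position: [0.5695, 0.2305, 0.0981]
ee_rot: [3.123, 0.336, -0.001]
force: [0.3, -0.1, -3.0]
width: 0.43
```

>>> apply_moves(targets=[0.7,0,0,0.0125,0,0.7,0,0,0,0])

```text
clock: 37.92
position: [0.5695, 0.2305, 0.0931]
ee_rot: [3.123, 0.336, -0.001]
force: [0.3, -0.6, -3.2]
width: 0.433
```

>>> apply_moves(targets=[0.7,0,0,0.0125,0,0.7,0,0,0,0])

```text
clock: 38.17
position: [0.5696, 0.2305, 0.0881]
ee_rot: [3.123, 0.336, -0.001]
force: [-0.5, 0.1, -3.1]
width: 0.432
```

>>> apply_moves(targets=[0.7,0,0,0.0125,0,0.7,0,0,0.0125,0,0.7,0,0,0,0])

```text
clock: 38.55
position: [0.5695, 0.2305, 0.078]
ee_rot: [3.123, 0.336, -0.002]
force: [0.7, -0.1, -3.1]
width: 0.435
```

```bash
python3 shot.py m18
```

```text
t 38.55 pos [0.5695 0.2305 0.078 ] headx 0.2144 zdown [-0.001 -0.    -1.   ] w 0.435 F [ 0.74 -0.13 -3.05]
 shares [-1.5134  0.26    0.1966]
```

View pics/m18.png

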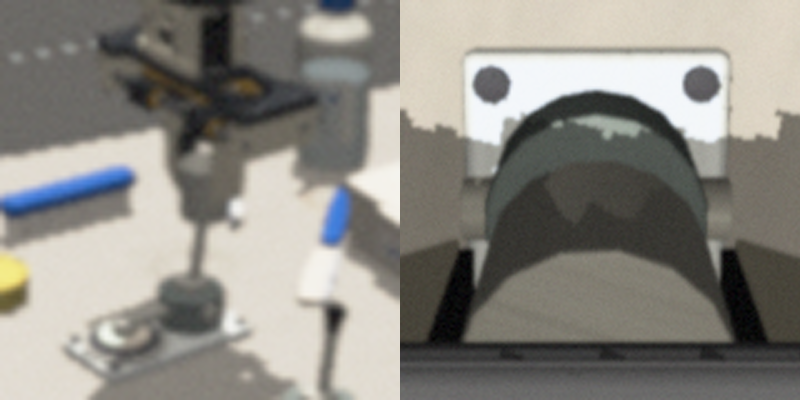

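>>> apply_moves(targets=[0.7,0,0,0.0125,0,0.7,0,0,0.0125,0,0.7,0,0,0,0])

```text
clock: 39.02
position: [0.5695, 0.2304, 0.0679]
ee_rot: [3.123, 0.336, -0.002]
force: [0.0, 0.1, -3.0]
width: 0.434
```

>>> apply_moves(targets=[0.7,0.004,0,0,0,0.7,0.004,0,0,0,0.7,0.004,0,0,0,0.7,0.004,0,0,0,0.7,0.004,0,0,0,0.7,0,0,0,0])

```text
clock: 39.78
position: [0.5778, 0.2324, 0.0686]
ee_rot: [3.124, 0.336, -0.0]
force: [-0.9, -0.1, -3.5]
width: 0.435
```

>>> apply_moves(targets=[0.7,0,0,0.005,0,0.7,0,0,0.005,0,0.7,0,0,0,0])

```text
clock: 40.15
position: [0.5775, 0.2323, 0.0643]
ee_rot: [3.123, 0.336, -0.001]
force: [0.1, -0.7, -4.1]
width: 0.431
```

>>> apply_moves(targets=[0.7,0,0,0.005,0,0.7,0,0,0,0])

```text
clock: 40.4
position: [0.5775, 0.2323, 0.0624]
ee_rot: [3.123, 0.336, -0.001]
force: [-1.4, 0.2, -3.3]
width: 0.434
```

Continuing to lower in 2 mm steps until the knob takes the weight (expected near TCP z≈0.055).

>>> apply_moves(targets=[0.7,0,0,0.005,0,0.7,0,0,0,0])

```text
clock: 40.65
position: [0.5776, 0.2323, 0.0604]
ee_rot: [3.123, 0.336, -0.0]
force: [-0.6, 0.2, -3.4]
width: 0.432
```

>>> apply_moves(targets=[0.7,0,0,0.005,0,0.7,0,0,0,0])

```text
clock: 40.9
position: [0.5775, 0.2323, 0.0584]
ee_rot: [3.123, 0.336, -0.001]
force: [-1.0, 0.5, -1.9]
width: 0.435
```

>>> apply_moves(targets=[0.7,0,0,0.004,0,0.7,0,0,0,0])

```text
clock: 41.15
position: [0.5776, 0.2323, 0.0569]
ee_rot: [3.123, 0.336, -0.0]
force: [0.6, 0.3, -3.3]
width: 0.429
```

>>> apply_moves(targets=[0.7,0,0,0.004,0,0.7,0,0,0,0])

```text
clock: 41.4
position: [0.5776, 0.2323, 0.0552]
ee_rot: [3.123, 0.336, -0.0]
force: [-0.2, -0.3, -2.7]
width: 0.431
```

>>> apply_moves(targets=[0.7,0,0,0.003,0,0.7,0,0,0,0])

```text
clock: 41.65
position: [0.578, 0.2324, 0.0544]
ee_rot: [-3.123, -0.336, -0.001]
force: [0.1, -0.5, -0.3]
width: 0.435
```

```bash
python3 shot.py m19
```

```text
t 41.65 pos [0.578  0.2324 0.0544] headx 0.2143 zdown [ 0.001  0.    -1.   ] w 0.435 F [ 0.11 -0.46 -0.28]
 shares [-1.5357  0.2604  0.1351]
```

View pics/m19.png

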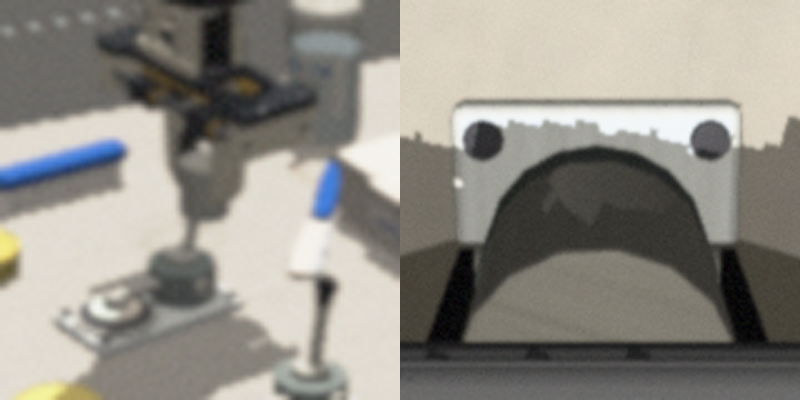

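The knob now carries the cap (load went from -3.3 to -0.3 N at TCP z 0.0544, the predicted height). Opening gently.

>>> apply_moves(targets=[0.53,0,0,0,0,0.5,0,0,0,0,0.45,0,0,0,0,0.4,0,0,0,0,0.4,0,0,0,0], grip_force=10)

```text
clock: 42.38
position: [0.5777, 0.2323, 0.0542]
ee_rot: [3.123, 0.336, -0.0]
force: [-0.5, 0.5, -1.2]
width: 0.599
```

```bash
python3 shot.py m20
```

```text
t 42.38 pos [0.5777 0.2323 0.0542] headx 0.2144 zdown [-0. -0. -1.] w 0.599 F [-0.46  0.46 -1.24]
 shares [-1.5348  0.2603  0.1356]
```

View pics/m20.png

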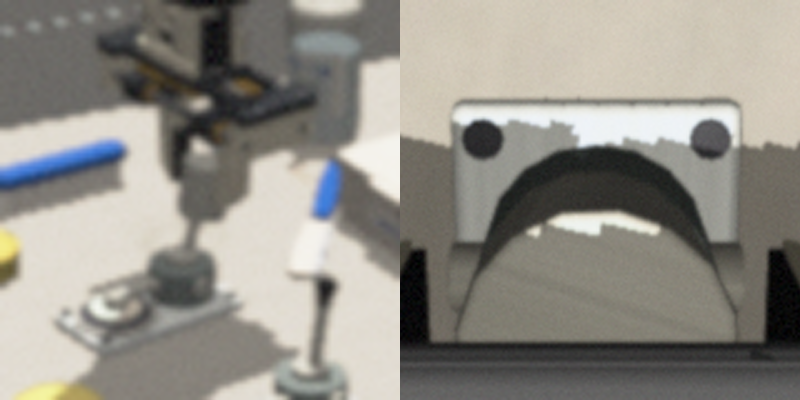

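>>> apply_moves(targets=[0.4,0,0,-0.03,0,0.35,0,0,-0.05,0,0.35,0,0,-0.08,0,0.35,0,0,-0.1,0,0.35,-0.05,0,-0.1,0,0.35,0,0,0,0,0.35,0,0,0,0])

```text
clock: 43.35
position: [0.5582, 0.228, 0.1985]
ee_rot: [3.123, 0.336, 0.001]
force: [0.9, 0.5, -1.1]
width: 0.647
```

```bash
python3 - <<'E'
from h import *
o=arm.observe(); rel([0,0,0],o)
c=cam("wrist",o); im=eyes.get_image("wrist"); im2=eyes.get_image("side"); im3=eyes.get_image("top")
np.savez("w21.npz",K=c[0],D=c[1],R=c[2],t=c[3])
cv2.imwrite("pics/w21.png",im[:,:,::-1])
x,y=w2px(cam("side"),[.578,.2325,.09])[0].astype(int)
a=cv2.resize(im2[y-35:y+35,x-35:x+35],(400,400),interpolation=cv2.INTER_CUBIC)
x,y=w2px(cam("top"),[.578,.2325,.09])[0].astype(int)
b=cv2.resize(im3[y-35:y+35,x-35:x+35],(400,400),interpolation=cv2.INTER_CUBIC)
cv2.imwrite("pics/s21.png",np.hstack([a,b])[:,:,::-1])
E
```

```text
t 43.35 pos [0.5582 0.228  0.1985] headx 0.2144 zdown [ 0.001 -0.    -1.   ] w 0.647 F [ 0.86  0.5  -1.08]
 shares [-1.485   0.2599  0.4954]
```

View pics/w21.png

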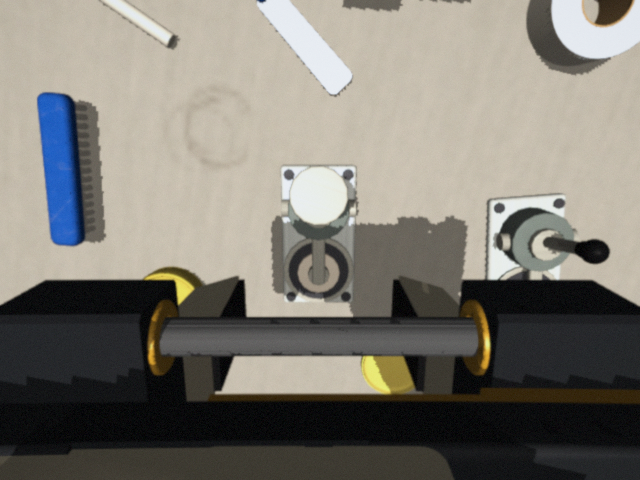

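View pics/s21.png

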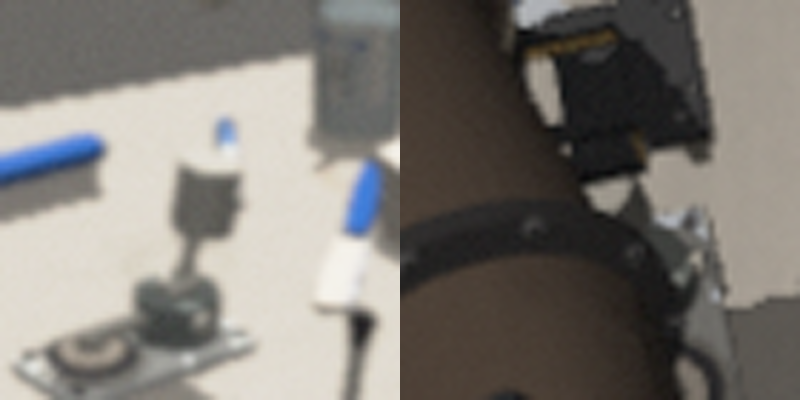

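```bash
python3 - <<'E'
from h import *
d=np.load("w21.npz"); c=(d["K"],d["D"],d["R"],d["t"])
k=px2w(c,(319,196),.119); u=np.array([np.cos(.213),np.sin(.213)])
dd=k[:2]-np.array([.5686,.2305]); print(k, "along",dd@u,"lat",dd@[-u[1],u[0]])
rel([0,0,0])
E
```

```text
[0.58220012 0.23258736 0.119     ] along 0.013734026555391706 lat -0.0008347826708674407
t 43.5 pos [0.5578 0.2277 0.197 ] headx 0.2142 zdown [-0.002 -0.001 -1.   ] w 0.652 F [0.09 0.62 0.3 ]
 shares [-1.4827  0.2595  0.4956]
```

>>> apply_moves(targets=[0.35,0,0,0,0,0.35,0,0,0,0,0.35,0,0,0,0,0.35,0,0,0,0])

```text
clock: 44.0
position: [0.5582, 0.2281, 0.1982]
ee_rot: [3.124, 0.336, -0.0]
force: [-0.3, -0.3, 0.1]
width: 0.651
```

```bash
python3 - <<'E'
from h import *
im=eyes.get_image("wrist"); a=cv2.imread("pics/w21.png")[:,:,::-1]
A=im[150:240,270:370].astype(int);B=a[150:240,270:370].astype(int)
print(np.abs(A-B).mean())
for q in (im,a):
    m=(q[150:240,270:370].min(2)>215).astype(np.uint8); ys,xs=np.nonzero(m); print(xs.mean(),ys.mean(),m.sum())
cv2.imwrite("pics/w22.png",cv2.resize(im[140:310,260:380,::-1],None,fx=3.5,fy=3.5,interpolation=cv2.INTER_CUBIC))
E
```

```text
2.609703703703704
46.64572864321608 43.293610911701364 2786
46.52192667145938 43.27965492451474 2782
```

View pics/w22.png

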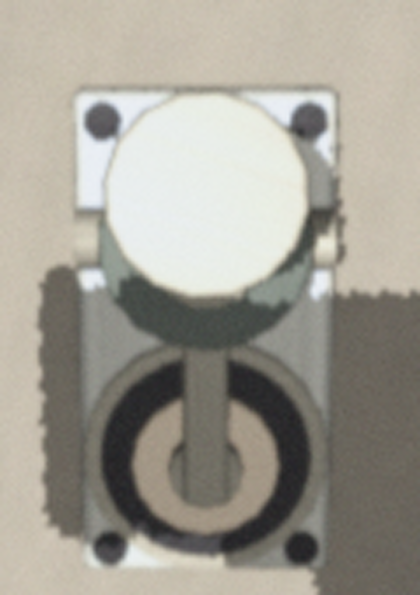

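The cap is still and centred on the lever, and the gripper is well clear. Handing in.

```bash
python3 -c "
from cell import arm
print(arm.sign_off())"
```

```text
the job is handed in; nothing more can be done
None
```

I found the loose lever on the left press and hung the lock-out cap over it, then handed the job in at about 44 s. The hand-in gave no verdict.

- **Rocking:** I rocked all three levers away from the robot and then back. The right and middle ones stopped firmly after about 2.5 to 2.7 mm of play each way. The left one moved about 9.6 mm each way before stopping. The highest force I read while rocking was about 5.5 N.
- **Cap:** I took the leftmost of the four look-alike cylinders. I lowered it over the left lever and nudged the lever away from the robot. The knob took the weight at the expected height (load on the arm fell from about 3.3 N to 0.3 N), and then I released the cap.

**Last checks:**
- The cap hung nearly upright and had not moved between two pictures about half a second apart. The gripper was well clear.
- Its top was about 13.7 mm from the knob's rest place, away from the robot. With the bore clearance, the lever has therefore sunk by more than 6 mm. I worked this out and did not see the knob itself, because the cap hides it.
- I moved nothing near the tin or the lids, but I did not measure their positions again at the end.

**Disagreement:** the real fingertips sit about 38 mm higher than the reported tool position. My first push on the right lever therefore passed above the knob without touching it. I corrected for this using the side and wrist pictures. The wrist camera also measured lengths about 3% short.

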